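# Put the right lids on two open control-box housings

### The job

Close both open housings with the lid that belongs to each: the oblong lid on the oblong housing, the square lid on the square one. The oblong lid lies upside down, so turn it over first; both lids must end up right way up, pushed over the rim and fully home. Set them on gently, and leave the long narrow spare lid, the screwdriver and the parts bin where they are.

Things in the scene. Friction and masses are not known exactly. Their poses are not given: they have to be found in the camera images.
- long_housing: grey open-topped oblong housing, fixed to the table: 88 (its x) x 52 mm outside, walls 4 mm, rim 56 mm above the table; the top 6 mm of the walls leans in about 2.5 mm as a lead-in for the lid. Base plate 104 x 68 x 6 mm. Origin: centre of its underside, on the table; z up. Low terminals inside, well below the rim.
- square_housing: the same, but square: 52 x 52 mm outside, rim 56 mm above the table, base plate 68 x 68 x 6 mm. Fixed. Origin: centre of its underside, on the table; z up.
- long_lid: aluminium oblong lid, a shallow box: 100 (its x) x 64 x 34 mm, top plate 6 mm, skirt walls 4 mm (inside 92 x 56, 28 deep); 0.2 kg. Starts upside down, open side up; must end open side down. Origin: centre of the top plate's outer face; z points from there to the open side (up at the start, down at the end). Fully home: origin 62 mm above the table. Fits either way round.
- square_lid: aluminium square lid, a shallow box open below: 64 x 64 x 34 mm, top plate 6 mm, skirt walls 4 mm (inside 56 x 56, 28 deep); 0.14 kg. Starts right way up. Origin: centre of its underside, level with the skirt's lower edge; z up out of the closed face. Fully home: origin 28 mm above the table. Fits in any quarter turn.
- spare_lid: bystander: long narrow aluminium lid, 130 (its x) x 48 x 34 mm, right way up, fits neither housing. Origin: centre of its underside.
- screwdriver: bystander: red-handled screwdriver 200 mm long lying along its x, handle towards -x. Origin: centre of its underside.
- parts_bin: bystander: blue open bin of steel brackets, 160 (its x) x 120 x 70 mm. Origin: centre of its underside.
Mind the look-alikes: they are no part of the job. What is shaped like the square_lid but brown or pink is not meant.

How it is judged:
By the outcome, as a careful person would: the job done as asked, in the order asked, and still so for the second after the job is handed in, with the robot touching nothing.
It also fails if it takes over 72 s, if anything falls off the work surface, if the arm or the gripper's body presses on something with over 40 N, if the wrist force passes 120 N, or if a joint passes its speed limit or range.

### The arm

A 6-joint arm with a two-finger parallel gripper is mounted at the origin on the work surface. World frame = base frame: x ahead of the robot, y to its left, z up, the work surface at z = 0. Lengths are in m, angles in rad, forces in N, time in s.
With the tool pointing down it reaches from about 0.325 to 0.75 m from the base axis. Payload 7.6 kg.
Tool frame: the origin (TCP) lies at the very end of the fingers, on their centre line; the grasp point (between the pads) lies 19 mm behind it; z points along the fingers, y is the line along which they close (so a half turn about z gives the same grasp; the last joint's range is limited). The gripper opens to 85 mm and grips with 20 to 120 N. Pads are 22 mm wide; open, the fingers measure 114 mm over their backs; the gripper's body (76 mm by 85 mm) begins 54 mm behind the grasp point. The pads swing forward as they close: fully open they stand 13 mm farther back than shut.
Start: joints at [1.163, 0.052, 1.401, -0, 1.689, -0.07], TCP at [0.174, 0.495, 0.192] pointing down, gripper open.
Joint ranges: [-2.9, 2.9], [-0.91, 2.17], [0.12, 2.37], [-1.06, 4.2], [0.26, 2.73], [-2.93, 2.93]. Speed limits (rad/s): [2.57, 2.57, 3.01, 3.14, 3.14, 3.14].

### API

Orientations are given as a unit quaternion [w, x, y, z].
In Python, from plant import ctrl gives the robot as it stands.
- The arm moves only by the tool servo_tool, never from a script. Its argument "deltas" is a list of rows, each a list of 5 numbers: the shift along the world's x, y, z in units of 60 mm (1.0 is 60 mm), then the turn about the world's z in units of 6 degrees (1.0 is 6 degrees), then the closure, from 0 (fully open) to 1 (shut). In form: [[x, y, z, roll, grip], ...]. A call has 1 to 10 rows; each row is the pose to reach, as a shift and turn from the pose commanded when the call began; what a row does not reach only later rows make up. A row lasts 1/8 s, in which the tool goes at most 62.5 mm and 10.7 degrees, less where a joint would pass 70% of its speed; a pose out of reach is approached as far as the arm can. A call with a gripper value outside its range is refused whole. The fingers move at their own pace and stop on an object; the grip force is fixed at half the most. Time passes only in rows, so rows that repeat a pose let the fingers close. It gives the time, the measured TCP pose, the force, the opening and the grip force at its end, in the units of the state.
- ctrl.get_obs(): the state, without advancing time (a new reading comes with each control period).
- ctrl.get_image(name): name is "scene" or "top" or "wrist"; returns (picture, depth): 384x512x3 uint8, red, green, blue; 384x512 float32, m along the optical axis (not along the pixel's ray), 0 where there is no reading.
- ctrl.calibration(name): a dict with "fx", "fy", "cx", "cy" (pixels), "pose" (4x4, takes a point from camera to world coordinates); the wrist camera has in their place "T_tool_cam" (4x4, takes a point from camera to tool coordinates, whose origin is the TCP and whose axes are the flange's). Camera axes: x right, y down, z forward; pixel columns grow to the right and rows downward; lengths in m; the calibration is good to about 2 mm. The wrist camera is an equidistant fisheye: a pixel r from the principal point sees the ray r / f radians off the axis. A picture is of the moment at which its call begins: read the wrist's pose just before it. calibration takes no time and is no camera call.
- ctrl.sign_off(): hands the job in; it is judged then, once.
The state is a dict: "time_s": time; "joints": joint angles; "qd": joint speeds; "effort": joint torques, N m; "eef_pos": TCP position; "ee_rot": TCP orientation; "force": force on the tool from outside, world axes, zero at the start; "moment": the same for the moment, N m; "width": finger opening in m; "grasp_force": force on a finger pad.
Only numpy, scipy, OpenCV 4.12 (cv2) and the standard library are available. Lean on these libraries where they do the work, as an engineer would, in place of code of your own. Each camera call takes 0.05 s, during which the arm holds its last target. There are 200 camera calls.

## Working session

There is one attempt and no reset: what is moved stays moved. The work goes in short steps, Python scripts to look and compute and a tool call to move; the robot and the scene stay as the last step left them, time stands still between calls to the robot, and variables do not carry over. Pictures are saved under pics/ and viewed, at most 10 in all, crops included, and the job is handed in when it is done.

Besides the shell and the picture viewer there is one more tool, called as name(argument=value, ...) on one line, values as JSON. servo_tool: Moves the arm, as the interface text tells. Its arguments: {"type":"object","properties":{"deltas":{"type":"array"}},"required":["deltas"]}

```bash
ls; mkdir -p pics
python3 - <<'E'
from plant import ctrl
import cv2,numpy as np
o=ctrl.get_obs();print(o)
for n in("scene","top"):
    im,d=ctrl.get_image(n);cv2.imwrite(f"pics/{n}0.png",im[:,:,::-1]);np.savez(f"{n}0.npz",im=im,d=d)
    c=ctrl.calibration(n);print(n,c)
print(ctrl.calibration("wrist"))
E
```

```text
pics
{'time_s': 0.0, 'joints': array([ 1.16270448e+00,  5.27891132e-02,  1.40170461e+00,  2.90602533e-06,
        1.68863009e+00, -7.02993500e-02]), 'qd': array([ 3.21480398e-05, -7.66688933e-04, -9.59489941e-04,  4.44614651e-04,
        1.88012075e-03, -7.82038870e-04]), 'effort': array([ 6.47471952e-04, -3.81684029e+01, -3.60176790e+01, -8.59460897e-05,
        6.45006046e-03,  1.39320542e-05]), 'eef_pos': array([0.17382031, 0.4950052 , 0.19110758]), 'ee_rot': array([-1.82784676e-04,  1.68094187e-01,  9.85770642e-01, -7.43443476e-04]), 'force': array([ 0.54559829, -0.59943645,  0.75935641]), 'moment': array([ 0.03786024, -0.03421463,  0.04134455]), 'grasp_force': 0.0, 'width': 0.08505869531432023}
scene {'fx': 388.4445264959453, 'fy': 388.4445264959453, 'cx': 252.48263852491763, 'cy': 193.6620432424204, 'pose': array([[-0.64348951,  0.65958668, -0.38841557,  0.92921042],
       [ 0.76544057,  0.55758743, -0.32124287,  0.34580953],
       [ 0.00468812, -0.50402546, -0.86367607,  0.95715339],
       [ 0.        ,  0.        ,  0.        ,  1.        ]])}
top {'fx': 375.75141266616737, 'fy': 375.75141266616737, 'cx': 257.64173792875636, 'cy': 195.1689141655771, 'pose': array([[ 0.00290709, -0.98412459,  0.17745517,  0.28718723],
       [-0.99998246, -0.00377673, -0.00456308,  0.04198875],
       [ 0.00516084, -0.17743879, -0.98411831,  1.1659441 ],
       [ 0.        ,  0.        ,  0.        ,  1.        ]])}
{'fx': 297.3186396354542, 'fy': 297.3186396354542, 'cx': 253.60484559735687, 'cy': 188.24738691797342, 'T_tool_cam': array([[ 1.69684990e-04, -9.47456954e-01, -3.19883247e-01,
         8.29552041e-02],
       [ 9.99999983e-01,  1.38364955e-04,  1.20638231e-04,
         1.21708228e-03],
       [-7.00389001e-05, -3.19883262e-01,  9.47456961e-01,
        -1.81024736e-01],
       [ 0.00000000e+00,  0.00000000e+00,  0.00000000e+00,
         1.00000000e+00]])}
```

View pics/top0.png

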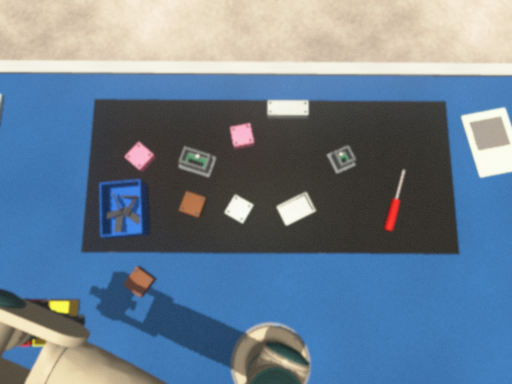

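View pics/scene0.png

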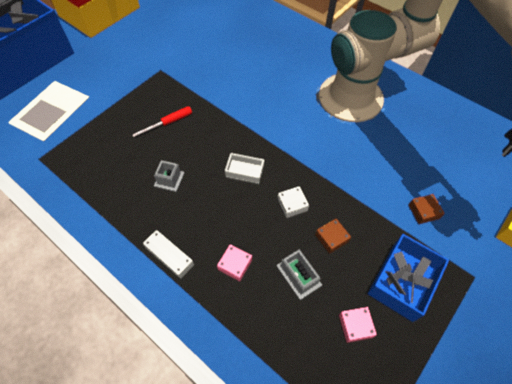

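The top view shows the long lid (open side up) at pixel (296,209) and the white square lid at (239,208). The long housing is at (197,161), the square housing at (341,159) and the spare lid at (288,108). The scene view agrees.

```bash
cat > h.py <<'E'
import cv2,numpy as np
from scipy.spatial.transform import Rotation as R
def ray(c,uv):
    uv=np.atleast_2d(uv).astype(float)
    return np.c_[(uv[:,0]-c["cx"])/c["fx"],(uv[:,1]-c["cy"])/c["fy"],np.ones(len(uv))]
def fish(c,uv):
    uv=np.atleast_2d(uv).astype(float);p=(uv-[c["cx"],c["cy"]])/c["fx"];r=np.linalg.norm(p,axis=1)+1e-9
    return np.c_[p*(np.sin(r)/r)[:,None],np.cos(r)]
def wpose(c,o):
    T=np.eye(4);q=o["ee_rot"];T[:3,:3]=R.from_quat([q[1],q[2],q[3],q[0]]).as_matrix();T[:3,3]=o["eef_pos"]
    return T@c["T_tool_cam"]
def plane(T,d,z):
    w=d@T[:3,:3].T;t=T[:3,3];return t+w*((z-t[2])/w[:,2])[:,None]
def rect(P):
    (x,y),(a,b),th=cv2.minAreaRect((P[:,:2]*1000).astype(np.float32))
    if a<b: a,b,th=b,a,th+90
    return np.round([x,y,a,b,(th+90)%180-90],1)
E
python3 - <<'E'
from h import *
from plant import ctrl
for n in("top","scene"):
    f=np.load(n+"0.npz");im=f["im"];c=ctrl.calibration(n)
    hsv=cv2.cvtColor(im,cv2.COLOR_RGB2HSV)
    for nm,m in(("white",(hsv[...,2]>150)&(hsv[...,1]<45)),("grey",(hsv[...,2]>65)&(hsv[...,2]<=200)&(hsv[...,1]<60))):
        m=m.astype(np.uint8)
        cs,_=cv2.findContours(m,cv2.RETR_EXTERNAL,cv2.CHAIN_APPROX_NONE)
        for k in cs:
            if not 120<cv2.contourArea(k)<2500: continue
            uv=k[:,0];z=0.034 if nm=="white" else .056
            print(n,nm,uv.mean(0).round(),cv2.contourArea(k),rect(plane(c["pose"],ray(c,uv),z)))
E
```

```text
top white [238. 208.] 450.0 [450.5  94.9  67.7  67.7  60.5]
top white [296. 208.] 706.0 [451.6 -78.9 104.7  68.1 -63.4]
top white [287. 107.] 609.5 [776.6 -58.1 131.8  50.9 -89.7]
top white [285.  17.] 1297.5 [1099.5  -67.6  275.3  156.3  -81.8]
top grey [272. 356.] 821.5 [ 42.3   1.  217.3 160.9 -89.9]
top grey [ 82. 340.] 1186.5 [ 81.7 520.6 519.   53.2  66.1]
top grey [124. 214.] 254.5 [426.3 427.4  99.5  72.9 -55.7]
top grey [285. 209.] 991.0 [440.9 -52.9 167.6  88.8 -67.8]
top grey [254. 203.] 775.5 [462.6  66.7 144.  114.5 -36.6]
top grey [400. 183.] 136.0 [ 528.1 -394.6   94.7   16.7  -17.3]
top grey [197. 161.] 869.0 [591.2 222.5 119.6  79.8  71.3]
top grey [342. 159.] 585.0 [ 601.5 -221.    83.4   75.6  -64. ]
top grey [489. 133.] 831.5 [ 686.3 -681.6  100.3   90.   -78.5]
top grey [256.  73.] 285.0 [ 881.4   42.4 1628.9    6.    89.9]
scene white [122. 343.] 2362.5 [999.5  50.1 280.3  85.4  90. ]
scene white [ 36. 256.] 303.0 [1003.3 -294.4   90.4   63.4   -0. ]
scene white [167. 252.] 934.0 [783.5 -54.1 132.8  50.4 -89.9]
scene white [ 14. 238.] 305.0 [1013.7 -383.5   87.    61.3   56.5]
scene white [293. 200.] 485.5 [456.5  98.2  68.2  65.9  60.6]
scene white [245. 165.] 646.5 [456.4 -76.3 103.1  67.6 -63.5]
scene white [ 48. 110.] 2266.5 [ 690.9 -684.3  206.3  148.6   11.6]
scene grey [410. 274.] 581.0 [448.8 446.2 102.3  96.1  26.6]
scene grey [299. 274.] 1249.5 [620.9 238.6 106.7  75.1  71.8]
scene grey [168. 253.] 1127.0 [787.6 -40.3 142.2  54.3 -89.9]
scene grey [102. 291.] 292.5 [ 953.7 -129.5  686.3    4.5   90. ]
scene grey [293. 201.] 670.0 [471.9 107.   81.   73.3  60.1]
scene grey [168. 176.] 665.5 [ 628.6 -205.8   90.2   81.1   25.6]
scene grey [244. 168.] 916.0 [474.5 -62.8 106.1  88.3 -63.4]
scene grey [ 42. 115.] 703.5 [ 724.6 -653.8   99.6   90.   -78.4]
scene grey [419.  59.] 292.0 [-248.2   82.6  154.8   96.1   10.2]
scene grey [348.  36.] 273.5 [-175.6 -159.9  326.4   87.    33.2]
```

servo_tool(deltas=[[0.3,-0.6,0,-0.5,0],[0.8,-1.6,0,-1.2,0],[1.3,-2.6,0,-2,0],[1.8,-3.6,0,-2.8,0],[2.3,-4.7,0,-3.6,0],[2.8,-5.7,0,-4.4,0],[3.3,-6.7,0,-5.2,0],[3.8,-7.7,0,-6,0],[4.3,-8.7,0,-6.8,0],[4.7,-9.6,0,-7.33,0]])

```text
time_s: 1.35
eef_pos: [0.4401, -0.0477, 0.1917]
ee_rot: [0.0, 0.526, 0.85, 0.0]
force: [0.1, -0.1, 0.5]
width: 0.0855
grasp_force: 0.0
```

```bash
cat > look.py <<'E'
import sys
from h import *
from plant import ctrl
def look(name,zs=(.034,.056),show=True,vth=150,lo=65):
    c=ctrl.calibration("wrist");o=ctrl.get_obs();im,d=ctrl.get_image("wrist");T=wpose(c,o)
    cv2.imwrite(f"pics/{name}.png",im[:,:,::-1]);np.savez(name+".npz",im=im,d=d,T=T)
    q=R.from_quat(np.roll(o["ee_rot"],-1)).as_matrix()
    print("t",round(o["time_s"],2),"tcp",(o["eef_pos"]*1000).round(1),"yaw_y",np.degrees(np.arctan2(q[1,1],q[0,1])).round(2),"F",o["force"].round(1),"w",round(o["width"]*1000,1),"g",round(o["grasp_force"],1))
    return c,o,im,d,T
if __name__=="__main__":
    c,o,im,d,T=look(sys.argv[1])
    hsv=cv2.cvtColor(im,cv2.COLOR_RGB2HSV)
    m=((hsv[...,2]>145)&(hsv[...,1]<50)).astype(np.uint8)
    for k in cv2.findContours(m,cv2.RETR_EXTERNAL,cv2.CHAIN_APPROX_NONE)[0]:
        if cv2.contourArea(k)>600:
            print("white",k[:,0].mean(0).round(),rect(plane(T,fish(c,k[:,0]),.034)),rect(plane(T,fish(c,k[:,0]),.062)))
E
python3 look.py w1
```

```text
t 1.35 tcp [440.1 -47.7 191.7] yaw_y 26.53 F [ 0.1 -0.1  0.5] w 85.5 g 0.0
white [484. 270.] [901.6 -32.5 207.7  66.6  86.3] [860.4 -27.6 190.5  61.1  86.3]
white [437. 257.] [765.  -52.7 131.3  78.1 -89.7] [735.1 -46.1 120.5  71.6 -89.7]
white [253. 185.] [452.4 -73.3 106.3  64.5 -62.7] [448.3 -65.   97.6  59.2 -62.7]
white [457. 157.] [687.2  92.1  62.5  62.1  11.7] [663.7  86.8  57.4  57.   11.7]
white [319.  58.] [452.1  98.1  66.   64.9  60.7] [448.   92.3  60.5  59.5  60.7]
white [466.  38.] [615.4 246.5  96.   55.8  72.3] [597.8 228.4  88.1  51.2  72.3]
```

View pics/w1.png

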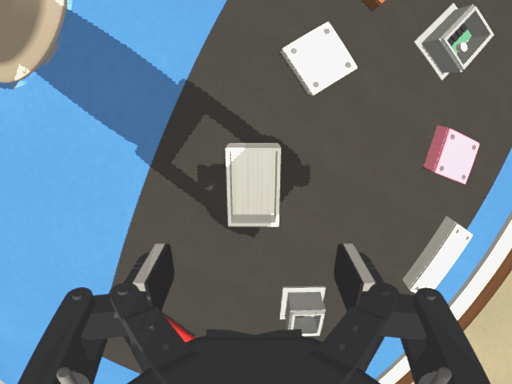

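The wrist view shows the long lid at (253,185), open side up and aligned with the fingers. The square housing is at (303,308), the square lid at (319,58) and the long housing at (460,40).

servo_tool(deltas=[[0.2,-0.4,-0.5,0,0],[0.4,-0.84,-1.5,0,0],[0.4,-0.84,-1.8,0,0],[0.4,-0.84,-1.8,0,0]])

```text
time_s: 1.9
eef_pos: [0.4621, -0.0958, 0.0818]
ee_rot: [-0.002, 0.525, 0.851, -0.001]
force: [-0.4, -0.4, 0.1]
width: 0.0856
grasp_force: 0.0
```

servo_tool(deltas=[[0.05,-0.04,-0.5,0,0],[0.05,-0.04,-1.0,0,0],[0.05,-0.04,-1.3,0,0],[0.05,-0.04,-1.3,0,0.3],[0.05,-0.04,-1.3,0,0.6],[0.05,-0.04,-1.3,0,0.6]])

```text
time_s: 2.65
eef_pos: [0.4676, -0.0986, 0.0075]
ee_rot: [0.001, 0.525, 0.851, 0.0]
force: [-0.3, 0.5, -0.2]
width: 0.0344
grasp_force: 0.0
```

```bash
python3 look.py w2
```

```text
t 2.65 tcp [467.6 -98.6   7.5] yaw_y 26.67 F [-0.3  0.5 -0.2] w 34.4 g 0.0
white [499. 314.] [740.7 -93.8 127.2  53.4 -29.8] [684.3 -81.1 104.1  43.7 -29.8]
white [250. 199.] [456.8 -76.2 106.2  69.8 -63.4] [451.9 -66.6  86.9  57.2 -63.4]
```

View pics/w2.png

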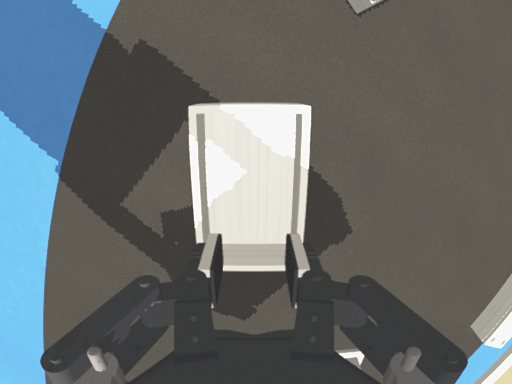

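Run:
```python
from h import *
from plant import ctrl
c=ctrl.calibration("wrist");M=np.linalg.inv(c["T_tool_cam"])
for z in(0,-.019,-.03,-.05):
    p=M@[0,.0172,z,1];p=p[:3];th=np.arccos(p[2]/np.linalg.norm(p));e=p[:2]/np.hypot(*p[:2]);print(z,e*th*c["fx"]+[c["cx"],c["cy"]],p[2])
f=np.load("w2.npz");d=f["d"];T=f["T"]
for u,v in((250,180),(195,150),(250,262),(250,104),(250,268),(215,240),(215,260),(213,280),(292,240),(292,260),(200,260),(205,250)):
    r=fish(c,(u,v))[0];r=r/r[2];P=(c["T_tool_cam"]@np.r_[r*d[v,u],1])[:3];Pw=T[:3,:3]@(r*d[v,u])+T[:3,3];print(u,v,"tool",(P*1000).round(1),"world",(Pw*1000).round(1))
```

```text
0 [278.55353472 220.04768791] 0.19826112912048602
-0.019 [280.93484989 232.99239528] 0.1802587813164919
-0.03 [282.51171708 241.63992504] 0.16983636942996896
-0.05 [285.83505915 260.07055606] 0.15088652963629093
250 180 tool [27.5 -1.9  1.7] world [453.6 -74.9   5.7]
195 150 tool [ 53. -31. -26.] world [416.1 -65.2  33.3]
250 262 tool [-19.1  -1.8 -22. ] world [ 474.5 -116.5   29.5]
250 104 tool [ 76.8  -1.5 -20. ] world [431.7 -30.6  27.3]
250 268 tool [-21.4  -1.8 -25.5] world [ 475.5 -118.5   33. ]
215 240 tool [ 12.4 -18.8 -50.8] world [445.1 -96.   58.2]
215 260 tool [ 12.  -16.8 -68.8] world [447.1 -95.4  76.2]
213 280 tool [  6.8 -17.  -77. ] world [ 449.1 -100.1   84.4]
292 240 tool [ 12.   19.7 -50.1] world [479.7 -79.   57.5]
292 260 tool [ 11.   17.8 -67.3] world [478.4 -80.8  74.7]
200 260 tool [  8.4 -24.7 -63.6] world [ 441.6 -102.2   71. ]
205 250 tool [ 12.3 -22.4 -60.8] world [441.9 -97.7  68.1]
```

Run:
```python
from h import *
from plant import ctrl
c=ctrl.calibration("wrist")
for n in("w1","w2"):
    f=np.load(n+".npz");d=f["d"];im=f["im"]
    v,u=np.mgrid[:384,:512];uv=np.c_[u.ravel(),v.ravel()]
    r=fish(c,uv);r=r/r[:,2:];P=(r*d.ravel()[:,None])@c["T_tool_cam"][:3,:3].T+c["T_tool_cam"][:3,3]
    k=(d.ravel()>0)&(d.ravel()<.2)&(abs(P[:,0])<.03)
    k&=(P[:,2]<-.03)
    Q=P[k]*1000;i=np.argsort(-Q[:,2])[:12];print(n,k.sum());print(np.c_[Q[i],uv[k][i]].round(0))
    u0=212 if n=="w2" else 160
    for vv in range(225,300,6):print(vv,(P[vv*512+u0]*1000).round(0),im[vv,u0])
```

```text
w1 32637
[[  7. -42. -51. 171. 248.]
 [ -5.  44. -51. 334. 268.]
 [  2.  43. -51. 335. 257.]
 [  5. -42. -51. 171. 252.]
 [  1. -42. -51. 172. 258.]
 [ -3. -42. -51. 173. 265.]
 [ -3.  43. -52. 334. 265.]
 [ -4. -42. -52. 173. 266.]
 [ -7.  44. -52. 334. 272.]
 [  1.  43. -52. 335. 259.]
 [  2.  43. -52. 335. 258.]
 [  8.  43. -52. 337. 248.]]
225 [ -98. -134.  193.] [85 82 73]
231 [-108. -135.  192.] [86 81 73]
237 [-118. -137.  192.] [86 83 74]
243 [ 12. -47. -54.] [114 109 102]
249 [ 12. -45. -60.] [161 156 147]
255 [ 12. -43. -67.] [49 46 47]
261 [ 11. -42. -70.] [41 39 41]
267 [  9. -42. -72.] [40 40 40]
273 [  6. -42. -73.] [41 41 41]
279 [  4. -42. -74.] [41 40 41]
285 [  2. -42. -76.] [41 40 41]
291 [ -1. -42. -78.] [41 40 41]
297 [ -3. -42. -78.] [42 40 41]
w2 34371
[[  6. -17. -39. 222. 239.]
 [  8. -17. -39. 222. 237.]
 [  9. -17. -40. 222. 236.]
 [  9.  18. -40. 286. 236.]
 [  7.  18. -40. 286. 240.]
 [  8.  18. -40. 286. 238.]
 [  8.  18. -40. 286. 237.]
 [  5.  18. -40. 286. 242.]
 [  6.  18. -40. 286. 241.]
 [  6. -17. -40. 222. 241.]
 [  4.  18. -40. 286. 245.]
 [  2. -17. -41. 222. 247.]]
225 [ -5. -28.   3.] [231 229 218]
231 [ -9. -28.   2.] [232 230 219]
237 [ 12. -21. -48.] [171 165 156]
243 [ 12. -20. -54.] [171 166 156]
249 [ 12. -19. -60.] [172 166 157]
255 [ 13. -18. -66.] [148 144 137]
261 [ 12. -18. -70.] [64 62 62]
267 [ 12. -17. -75.] [51 50 51]
273 [ 11. -17. -77.] [70 67 66]
279 [  7. -18. -76.] [70 67 66]
285 [  4. -18. -77.] [69 68 67]
291 [  0. -18. -77.] [69 67 66]
297 [ -4. -18. -76.] [64 62 63]
```

servo_tool(deltas=[[0,0,0.1,0,0],[0,0,0.1,0,0],[0,0,0,0,0],[0,0,-0.4,0,0],[0,0,-0.7,0,0],[0,0,-0.8,0,0],[0,0,-0.8,0,0]])

```text
time_s: 3.58
eef_pos: [0.4664, -0.0984, -0.0423]
ee_rot: [-0.0, 0.525, 0.851, -0.0]
force: [0.1, 0.3, -0.6]
width: 0.0856
grasp_force: 0.0
```

servo_tool(deltas=[[0,0,0,0,0.3],[0,0,0,0,0.3],[0,0,0,0,0.3],[0,0,0,0,0.3]])

```text
time_s: 4.08
eef_pos: [0.4675, -0.0987, -0.041]
ee_rot: [0.001, 0.525, 0.851, 0.0]
force: [-0.0, -0.8, 5.9]
width: 0.0631
grasp_force: 66.6
```

servo_tool(deltas=[[0,0,0.2,0,0.3],[0,0,0.7,0,0.3],[0,0,1.3,0,0.3],[0,0,2.0,0,0.3],[0,0,2.0,0,0.3]])

```text
time_s: 4.7
eef_pos: [0.4686, -0.099, 0.0817]
ee_rot: [0.003, 0.525, 0.851, 0.001]
force: [-0.5, -0.1, -3.1]
width: 0.0632
grasp_force: 66.7
```

```bash
python3 look.py w3
cat > prof.py <<'E'
import sys
from h import *
from plant import ctrl
# lid side profile: points of white-ish surface in tool frame near y=0 plane
c=ctrl.calibration("wrist");f=np.load(sys.argv[1]+".npz");d=f["d"];u=int(sys.argv[2]) if len(sys.argv)>2 else 252
for v in range(10,300,10):
    r=fish(c,(u,v))[0];r/=r[2];P=c["T_tool_cam"]@np.r_[r*d[v,u],1];print(v,(P[:3]*1000).round(0),f["im"][v,u],end="; ")
E
python3 prof.py w3
```

```text
t 4.7 tcp [468.6 -99.   81.7] yaw_y 26.67 F [-0.5 -0.1 -3.1] w 63.2 g 66.7
white [491. 323.] [ 884.5 -128.8  120.5   38.8   90. ] [ 828.8 -115.9  105.7   34.    90. ]
white [489. 267.] [778.2 -55.2 124.4  49.1 -89.9] [735.5 -51.4 109.2  43.1 -89.9]
white [253. 212.] [ 487.3 -136.2  222.6  137.7  -62.4] [ 480.3 -122.4  195.3  120.8  -62.4]
white [351.   6.] [471.9  73.4  52.2  19.8  34.9] [466.8  61.5  45.8  17.4  34.9]
10 [157.  -1.  81.] [58 54 50]; 20 [148.  -1.  81.] [57 54 49]; 30 [139.  -1.  81.] [57 55 50]; 40 [129.  -1.  81.] [57 55 50]; 50 [120.  -1.  80.] [61 58 52]; 60 [111.  -1.  80.] [60 56 52]; 70 [103.  -1.  82.] [61 59 53]; 80 [94. -1. 82.] [60 56 51]; 90 [85. -1. 80.] [58 56 50]; 100 [76. -1. 81.] [57 55 50]; 110 [ 77.  -0. -72.] [211 209 191]; 120 [ 73.  -0. -75.] [243 242 234]; 130 [ 66.  -0. -46.] [241 240 231]; 140 [ 61.  -0. -46.] [152 148 138]; 150 [ 57.  -0. -46.] [150 147 136]; 160 [ 52.  -0. -46.] [150 148 136]; 170 [ 47.  -0. -45.] [150 148 136]; 180 [ 42.  -0. -46.] [150 147 135]; 190 [ 37.  -0. -46.] [148 146 134]; 200 [ 32.  -0. -46.] [148 145 134]; 210 [ 27.  -0. -46.] [148 144 134]; 220 [ 21.  -0. -46.] [148 145 133]; 230 [ 15.  -0. -45.] [146 144 133]; 240 [ 10.  -0. -47.] [146 144 133]; 250 [  4.  -0. -46.] [147 144 133]; 260 [ -2.  -0. -47.] [146 143 132]; 270 [ -9.  -0. -46.] [147 144 133]; 280 [-15.  -0. -47.] [148 144 133]; 290 [-20.  -0. -50.] [109 107  99];
```

Run:
```python
from h import *
from plant import ctrl
for n in("top0","scene0","w1","w3"):
    f=np.load(n+".npz");d=f["d"].ravel();v,u=np.mgrid[:384,:512];uv=np.c_[u.ravel(),v.ravel()]
    if n[0]=="w": c=ctrl.calibration("wrist");r=fish(c,uv);r=r/r[:,2:];T=f["T"]
    else: c=ctrl.calibration(n[:-1]);r=ray(c,uv);T=c["pose"]
    P=(r*d[:,None])@T[:3,:3].T+T[:3,3]
    for nm,(x,y) in(("long",(.607,.230)),("sq",(.615,-.213))):
        near=np.hypot(P[:,0]-x,P[:,1]-y)<.075
        k=(d>0)&near&(P[:,2]>.050)&(P[:,2]<.064)
        if k.sum()>15: print(n,nm,k.sum(),"medz",np.median(P[k,2]).round(4),rect(P[k]))
```

```text
top0 long 151 medz 0.0546 [601.9 230.9  87.7  51.7  72.9]
top0 sq 112 medz 0.055 [ 611.7 -227.2   52.8   49.9   22.6]
scene0 long 253 medz 0.0553 [607.6 233.8  87.3  52.3  72.1]
scene0 sq 137 medz 0.0552 [ 618.6 -224.3   52.6   50.9   22.9]
w1 long 675 medz 0.054 [603.6 233.7  87.6  50.4  72.3]
w1 sq 337 medz 0.0539 [ 615.1 -223.8   52.5   50.6   25.1]
```

servo_tool(deltas=[[0.4,-0.3,0,0,0.3],[1.0,-0.7,0,0,0.3],[1.6,-1.1,0,0,0.3],[2.12,-1.48,-0.2,0,0.3],[2.12,-1.48,-0.7,0,0.3],[2.12,-1.48,-0.7,0,0.3]])

```text
time_s: 5.5
eef_pos: [0.5906, -0.1861, 0.0304]
ee_rot: [-0.005, 0.525, 0.851, -0.001]
force: [-0.1, -0.0, -2.4]
width: 0.0633
grasp_force: 66.7
```

```bash
python3 look.py w4
python3 - <<'E'
from h import *
from plant import ctrl
f=np.load("w4.npz");d=f["d"].ravel();v,u=np.mgrid[:384,:512];uv=np.c_[u.ravel(),v.ravel()]
c=ctrl.calibration("wrist");r=fish(c,uv);r=r/r[:,2:];T=f["T"];P=(r*d[:,None])@T[:3,:3].T+T[:3,3]
k=(d>0)&(P[:,2]>.03)&(P[:,2]<.07)&(np.hypot(P[:,0]-.6145,P[:,1]+.225)<.05);print(k.sum())
print(ctrl.get_obs()["joints"].round(2))
E
```

```text
t 5.5 tcp [ 590.6 -186.1   30.4] yaw_y 26.65 F [-0.1 -0.  -2.4] w 63.3 g 66.7
white [490. 319.] [ 887.1 -186.4   97.4   37.7   89.2] [ 834.9 -174.7   82.1   31.7   89.2]
white [498. 203.] [778.6 -81.5  73.3  48.2 -89.8] [743.4 -86.3  61.8  40.6 -89.8]
white [253. 210.] [ 594.9 -194.9  165.   106.7  -62.4] [ 588.6 -181.8  139.    89.9  -62.4]
0
[-0.36  0.42  1.29  0.    1.44 -0.83]
```

servo_tool(deltas=[[0,0,0,0,0.3],[0,0,-0.1,0,0.3],[0,0,-0.16,0,0.3]])

```text
time_s: 5.92
eef_pos: [0.5939, -0.1872, 0.0265]
ee_rot: [0.0, 0.525, 0.851, 0.0]
force: [-0.0, 0.9, -3.5]
width: 0.0631
grasp_force: 66.8
```

servo_tool(deltas=[[0,0,-0.08,0,0.3],[0,0,-0.16,0,0.3],[-0.03,0.06,-0.24,0,0.3],[-0.05,0.1,-0.32,0,0.3]])

```text
time_s: 6.42
eef_pos: [0.5935, -0.184, 0.0121]
ee_rot: [0.005, 0.525, 0.851, -0.0]
force: [-3.9, -4.2, 20.1]
width: 0.0632
grasp_force: 69.6
```

servo_tool(deltas=[[-0.03,0.06,-0.08,0,0.3],[-0.05,0.1,-0.15,0,0.3],[-0.05,0.1,-0.15,0,0.3]])

```text
time_s: 6.8
eef_pos: [0.5877, -0.175, -0.0019]
ee_rot: [-0.0, 0.525, 0.851, 0.0]
force: [-0.7, 0.4, -2.7]
width: 0.0633
grasp_force: 71.0
```

```bash
python3 look.py w5; python3 prof.py w5
```

```text
t 6.8 tcp [ 587.7 -175.    -1.9] yaw_y 26.67 F [-0.7  0.4 -2.7] w 63.3 g 71.0
white [495. 342.] [ 878.  -184.3   71.1   39.3   89.7] [ 814.8 -168.1   57.4   31.7   89.7]
white [504. 250.] [ 769.4 -109.9   61.3   30.   -35.4] [ 727.1 -108.    49.4   24.2  -35.4]
white [253. 216.] [ 586.7 -172.3  144.    89.6  -63.3] [ 579.7 -158.4  116.2   72.3  -63.3]
10 [134.  -1.  -3.] [79 75 69]; 20 [128.  -1.  -1.] [82 79 71]; 30 [121.  -1.  -1.] [84 80 73]; 40 [115.  -1.  -1.] [85 82 74]; 50 [109.  -0.  -2.] [80 77 70]; 60 [103.  -0.  -2.] [84 80 74]; 70 [97. -0. -2.] [82 78 71]; 80 [91. -0. -2.] [83 79 72]; 90 [85. -1. -1.] [80 77 71]; 100 [78. -1. -1.] [83 79 71]; 110 [72. -1. -2.] [250 248 238]; 120 [ 71.  -0. -54.] [184 179 164]; 130 [ 64.  -0. -28.] [198 194 181]; 140 [ 59.  -0. -30.] [216 214 198]; 150 [ 54.  -0. -31.] [216 213 199]; 160 [ 49.  -0. -33.] [215 213 198]; 170 [ 44.  -0. -34.] [215 213 198]; 180 [ 39.  -0. -35.] [214 211 196]; 190 [ 34.  -0. -38.] [214 211 196]; 200 [ 29.  -0. -39.] [214 212 197]; 210 [ 25.  -0. -41.] [214 212 196]; 220 [ 19.  -0. -41.] [214 211 195]; 230 [ 14.  -0. -43.] [213 210 195]; 240 [  9.  -0. -44.] [213 209 194]; 250 [  4.  -0. -46.] [213 210 195]; 260 [ -1.  -0. -48.] [213 209 193]; 270 [ -7.  -0. -49.] [213 208 193]; 280 [-13.  -0. -49.] [212 207 192]; 290 [-18.  -0. -52.] [211 207 192];
```

servo_tool(deltas=[[0,0,0.35,0,0.3],[0,0,0.4,0,0.3],[0.08,-0.15,0.4,0,0.3],[0.08,-0.15,0.35,0,0.3],[0.07,-0.14,0.25,0,0.3],[0.06,-0.12,0.17,0,0.3],[0.05,-0.1,0.1,0,0.3],[0.05,-0.1,0.06,0,0.3]])

```text
time_s: 7.85
eef_pos: [0.5912, -0.1822, 0.0058]
ee_rot: [0.001, 0.525, 0.851, -0.001]
force: [-17.6, 3.7, 28.6]
width: 0.0629
grasp_force: 74.6
```

```bash
python3 look.py w6; python3 prof.py w6|tr ';' '\n'|sed -n 11,28p
```

```text
t 7.85 tcp [ 591.2 -182.2    5.8] yaw_y 26.64 F [-17.6   3.7  28.6] w 62.9 g 74.6
white [494. 335.] [ 880.5 -188.2   78.3   38.9  -90. ] [ 820.6 -173.2   64.    31.7  -90. ]
white [503. 233.] [ 769.  -107.1   64.3   33.3  -37.2] [ 729.5 -107.    52.5   27.2  -37.2]
white [254. 216.] [ 592.3 -183.4  152.    94.5  -63.4] [ 585.2 -169.3  124.1   77.2  -63.4]
 110 [72. -1.  6.] [248 245 234]
 120 [ 71.  -0. -53.] [180 175 161]
 130 [ 64.  -0. -30.] [185 182 169]
 140 [ 59.  -0. -31.] [214 210 194]
 150 [ 54.  -0. -32.] [213 208 194]
 160 [ 49.  -0. -33.] [213 209 194]
 170 [ 44.  -0. -34.] [212 209 195]
 180 [ 39.  -0. -37.] [211 207 192]
 190 [ 34.  -0. -37.] [211 208 193]
 200 [ 29.  -0. -39.] [211 207 192]
 210 [ 24.  -0. -40.] [210 208 193]
 220 [ 19.  -0. -42.] [210 207 192]
 230 [ 14.  -0. -43.] [208 206 191]
 240 [  9.  -0. -44.] [210 206 190]
 250 [  4.  -0. -46.] [208 204 189]
 260 [ -1.  -0. -48.] [208 204 190]
 270 [ -7.  -0. -49.] [209 204 190]
 280 [-13.  -0. -49.] [208 203 188]
```

servo_tool(deltas=[[0,0,0.15,0,0.3],[0,0,0.25,0,0.3],[0.05,-0.09,0.25,0,0.3],[0.05,-0.1,0.15,0,0.3],[0.04,-0.08,0.05,0,0.3],[0.025,-0.05,-0.03,0,0.3],[0.01,-0.02,-0.09,0,0.3],[0,0,-0.1,0,0.3]])

```text
time_s: 8.9
eef_pos: [0.5946, -0.1836, 0.002]
ee_rot: [0.006, 0.525, 0.851, 0.0]
force: [-2.8, -1.1, 24.0]
width: 0.063
grasp_force: 80.2
```

```bash
python3 look.py w7|head -1; python3 prof.py w7|tr ';' '\n'|sed -n 10,28p
```

```text
t 8.9 tcp [ 594.6 -183.6    2. ] yaw_y 26.64 F [-2.8 -1.1 24. ] w 63.0 g 80.2
 100 [78. -1.  1.] [84 80 73]
 110 [72. -1.  1.] [85 81 74]
 120 [ 71.  -0. -46.] [250 250 250]
 130 [ 65.  -0. -36.] [137 135 126]
 140 [ 57.  -0. -21.] [214 211 195]
 150 [ 52.  -0. -24.] [216 212 197]
 160 [ 47.  -0. -25.] [216 213 197]
 170 [ 42.  -0. -28.] [216 213 199]
 180 [ 37.  -0. -30.] [215 213 199]
 190 [ 33.  -0. -34.] [216 214 199]
 200 [ 28.  -0. -35.] [216 213 198]
 210 [ 23.  -0. -37.] [216 214 198]
 220 [ 18.  -0. -39.] [216 214 200]
 230 [ 13.  -0. -41.] [216 214 200]
 240 [  9.  -0. -44.] [217 215 200]
 250 [  4.  -0. -46.] [217 215 201]
 260 [ -1.  -0. -47.] [217 214 200]
 270 [ -6.  -0. -50.] [218 215 200]
 280 [-11.  -0. -53.] [218 215 201]
```

servo_tool(deltas=[[-0.01,0.03,-0.06,0,0.3],[-0.02,0.05,-0.12,0,0.3],[-0.03,0.07,-0.16,0,0.3],[-0.03,0.07,-0.16,0,0.3]])

```text
time_s: 9.45
eef_pos: [0.5934, -0.1786, -0.0064]
ee_rot: [0.006, 0.525, 0.851, 0.001]
force: [-5.5, 3.6, 30.3]
width: 0.0633
grasp_force: 84.8
```

```bash
python3 look.py w8|head -1; python3 prof.py w8|tr ';' '\n'|sed -n 10,28p
```

```text
t 9.45 tcp [ 593.4 -178.6   -6.4] yaw_y 26.68 F [-5.5  3.6 30.3] w 63.3 g 84.8
 100 [79. -0. -7.] [86 83 75]
 110 [73. -0. -8.] [85 82 75]
 120 [67. -0. -7.] [61 61 56]
 130 [ 65.  -0. -35.] [161 157 147]
 140 [ 58.  -0. -25.] [159 155 145]
 150 [ 51.  -0. -15.] [158 156 144]
 160 [ 45.  -0. -17.] [216 214 198]
 170 [ 40.  -0. -20.] [217 215 199]
 180 [ 35.  -0. -22.] [217 214 199]
 190 [ 30.  -0. -25.] [217 215 201]
 200 [ 26.  -0. -29.] [218 216 202]
 210 [ 21.  -0. -33.] [217 215 201]
 220 [ 16.  -0. -35.] [218 216 203]
 230 [ 12.  -0. -39.] [219 216 203]
 240 [  8.  -0. -42.] [218 216 203]
 250 [  4.  -0. -46.] [218 217 203]
 260 [ -0.  -0. -49.] [220 217 205]
 270 [ -6.  -0. -51.] [220 217 205]
 280 [-10.  -0. -54.] [221 218 205]
```

servo_tool(deltas=[[0,0,0.4,0,0.3],[0,0.1,1,0,0.3],[-0.1,0.8,1.2,-1,0.3],[-0.2,1.7,1.2,-2.6,0.3],[-0.3,2.6,1.2,-4.2,0.3],[-0.4,3.5,1.2,-5.8,0.3],[-0.5,4.3,1.2,-7,0.3],[-0.5,4.7,0.8,-7.4,0.3],[-0.5,4.7,0.4,-7.4,0.3],[-0.5,4.7,0.4,-7.4,0.3]])

```text
time_s: 10.75
eef_pos: [0.5568, 0.105, 0.0071]
ee_rot: [-0.001, 0.807, 0.59, -0.003]
force: [-0.6, 0.8, -2.0]
width: 0.0631
grasp_force: 80.8
```

```bash
python3 look.py w9|head -1; python3 prof.py w9|tr ';' '\n'|sed -n 1,28p;python3 - <<'E'
from h import *
from plant import ctrl
f=np.load("w9.npz");d=f["d"].ravel();v,u=np.mgrid[:384,:512];uv=np.c_[u.ravel(),v.ravel()]
c=ctrl.calibration("wrist");r=fish(c,uv);r=r/r[:,2:];T=f["T"];P=(r*d[:,None])@T[:3,:3].T+T[:3,3]
k=(d>0)&(P[:,2]>.05)&(P[:,2]<.064)&(np.hypot(P[:,0]-.604,P[:,1]-.233)<.07);print(k.sum(),rect(P[k]))
E
```

```text
t 10.75 tcp [556.8 105.    7.1] yaw_y -17.7 F [-0.6  0.8 -2. ] w 63.1 g 80.8
10 [128.  -1. -24.] [30 29 32]
 20 [122.  -1. -25.] [95 91 90]
 30 [116.  -1. -25.] [78 75 72]
 40 [114.  -2.  -9.] [129 205 155]
 50 [108.  -1. -10.] [129 209 157]
 60 [ 98.  -1. -48.] [205 203 192]
 70 [ 95.  -1. -25.] [80 81 77]
 80 [91. -2.  2.] [177 176 167]
 90 [84. -2.  6.] [71 69 63]
 100 [78. -2.  7.] [69 68 62]
 110 [72. -2.  6.] [71 67 63]
 120 [65. -2.  7.] [60 58 54]
 130 [ 65.  -1. -35.] [199 195 180]
 140 [ 58.  -1. -24.] [197 193 178]
 150 [ 50.  -2. -15.] [132 130 121]
 160 [  84.   -1. -181.] [182 178 166]
 170 [ 40.  -1. -20.] [183 180 166]
 180 [ 35.  -1. -23.] [184 180 167]
 190 [ 30.  -1. -26.] [183 181 167]
 200 [ 26.  -1. -30.] [185 180 168]
 210 [ 21.  -1. -33.] [184 182 168]
 220 [ 17.  -1. -36.] [185 182 169]
 230 [ 12.  -1. -39.] [186 182 170]
 240 [  8.  -1. -43.] [185 182 169]
 250 [  3.  -1. -45.] [186 183 170]
 260 [ -1.  -1. -49.] [186 183 171]
 270 [ -6.  -1. -50.] [187 184 170]
 280 [-10.  -1. -54.] [188 184 171]
2773 [597.  209.2  51.7  34.4 -17.1]
```

View pics/w9.png

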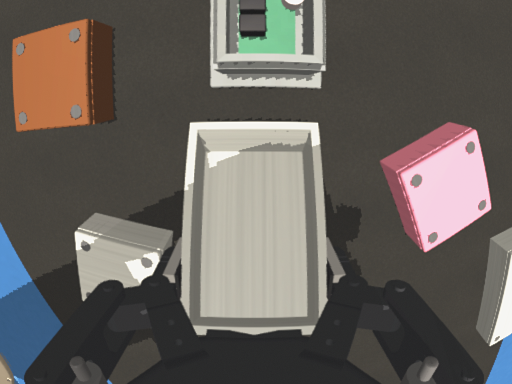

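The wrist view shows the long lid tilted about 35° (columns 185–325). The long housing's end face is straight ahead at (268,75), with brown and pink blocks off to the sides. Next I push the lid's far edge against that wall while rising.

servo_tool(deltas=[[0.07,0.2,0,0,0.3],[0.13,0.4,0,0,0.3],[0.15,0.48,0.15,0,0.3],[0.18,0.55,0.3,0,0.3],[0.21,0.65,0.42,0,0.3],[0.24,0.75,0.53,0,0.3],[0.28,0.87,0.65,0,0.3]])

```text
time_s: 11.68
eef_pos: [0.5758, 0.1544, 0.05]
ee_rot: [0.002, 0.808, 0.589, -0.002]
force: [-4.9, -14.5, 2.8]
width: 0.0631
grasp_force: 79.7
```

```bash
python3 look.py w10|head -1; python3 prof.py w10|tr ';' '\n'|sed -n 8,28p
```

```text
t 11.68 tcp [575.8 154.4  50. ] yaw_y -17.83 F [ -4.9 -14.5   2.8] w 63.1 g 79.7
 80 [91. -2. 17.] [100  96  94]
 90 [85. -2. 18.] [ 83 104  88]
 100 [78. -2. 18.] [96 91 88]
 110 [71. -2. 17.] [100  95  92]
 120 [64. -2. 18.] [88 83 81]
 130 [56. -2. 33.] [100 128 105]
 140 [ 58.  -1. -26.] [225 222 209]
 150 [ 51.  -1. -19.] [146 142 132]
 160 [ 43.  -2. -10.] [147 144 134]
 170 [ 37.  -2. -10.] [184 181 167]
 180 [ 32.  -2. -14.] [185 181 168]
 190 [ 28.  -2. -18.] [184 181 168]
 200 [ 23.  -2. -24.] [185 181 168]
 210 [ 19.  -1. -27.] [184 181 168]
 220 [ 14.  -1. -31.] [184 182 167]
 230 [ 10.  -1. -35.] [184 182 168]
 240 [  6.  -1. -40.] [185 182 169]
 250 [  2.  -1. -42.] [186 182 169]
 260 [ -2.  -1. -46.] [185 182 169]
 270 [ -7.  -1. -49.] [186 182 169]
 280 [-10.  -1. -54.] [187 183 169]
```

servo_tool(deltas=[[-0.1,-0.3,0,0,0.3],[-0.16,-0.5,-0.2,0,0.3],[-0.16,-0.5,-0.5,0,0.3],[-0.15,-0.45,-0.52,0,0.3],[-0.1,-0.32,-0.52,0,0.3],[-0.06,-0.2,-0.45,0,0.3],[-0.03,-0.1,-0.35,0,0.3],[0,0,-0.25,0,0.3],[0.02,0.06,-0.2,0,0.3]])

```text
time_s: 12.85
eef_pos: [0.5757, 0.1583, 0.0357]
ee_rot: [0.001, 0.808, 0.589, -0.004]
force: [-3.1, -14.5, -8.8]
width: 0.0628
grasp_force: 64.2
```

```bash
python3 look.py w11|head -1; python3 prof.py w11|tr ';' '\n'|sed -n 8,28p
```

```text
t 12.85 tcp [575.7 158.3  35.7] yaw_y -17.78 F [ -3.1 -14.5  -8.8] w 62.8 g 64.2
 80 [91. -2.  3.] [112 106 104]
 90 [84. -2.  3.] [106 100  98]
 100 [78. -2.  3.] [109 104 101]
 110 [72. -2.  3.] [91 86 84]
 120 [66. -2.  3.] [103  98  95]
 130 [60. -2.  3.] [ 85 112  93]
 140 [51. -2. 18.] [ 82 127  98]
 150 [42. -2. 26.] [113 113 107]
 160 [42. -2. -4.] [112 112 107]
 170 [ 39.  -2. -15.] [127 126 120]
 180 [31. -2. -8.] [187 183 169]
 190 [23. -2. -4.] [184 179 167]
 200 [14. -2.  1.] [182 179 166]
 210 [ 8. -2. -3.] [188 184 170]
 220 [  5.  -2. -11.] [188 184 170]
 230 [  2.  -2. -18.] [187 184 170]
 240 [ -2.  -2. -24.] [186 182 170]
 250 [ -7.  -2. -28.] [186 183 170]
 260 [-10.  -2. -35.] [187 183 170]
 270 [-13.  -1. -40.] [187 182 170]
 280 [-16.  -1. -46.] [187 184 170]
```

servo_tool(deltas=[[0.06,0.2,0.08,0,0.3],[0.12,0.37,0.14,0,0.3],[0.18,0.57,0.17,0,0.3],[0.23,0.75,0.17,0,0.3],[0.29,0.92,0.16,0,0.3],[0.29,0.92,0.16,0,0.3]])

```text
time_s: 13.65
eef_pos: [0.5951, 0.2175, 0.0476]
ee_rot: [0.0, 0.807, 0.59, 0.001]
force: [-0.3, -0.1, 0.5]
width: 0.0597
grasp_force: 0.0
```

```bash
python3 look.py w12|head -1; python3 prof.py w12|tr ';' '\n'|sed -n 8,30p
```

```text
t 13.65 tcp [595.1 217.5  47.6] yaw_y -17.65 F [-0.3 -0.1  0.5] w 59.7 g 0.0
 80 [92. -2. 47.] [92 89 82]
 90 [85. -2. 47.] [97 92 83]
 100 [77. -2. 47.] [94 90 83]
 110 [70. -2. 43.] [246 245 243]
 120 [64. -2. 25.] [138 137 132]
 130 [61. -2. -7.] [231 230 223]
 140 [49. -2. 31.] [101 155 120]
 150 [43. -2. 24.] [43 40 42]
 160 [38. -2. 14.] [54 53 55]
 170 [30. -2. 16.] [53 52 53]
 180 [23. -2. 16.] [55 54 54]
 190 [16. -2. 16.] [55 54 54]
 200 [ 6. -2. 21.] [44 43 44]
 210 [ 0. -2. 16.] [53 52 54]
 220 [-14.  -2.  31.] [131 154 135]
 230 [-20.  -2.  25.] [133 131 126]
 240 [-20.  -2.   9.] [132 132 126]
 250 [-19.  -2.  -7.] [188 188 181]
 260 [-62.  -2.  48.] [60 58 55]
 270 [-68.  -2.  40.] [248 248 248]
 280 [-76.  -2.  35.] [247 247 247]
 290 [-82.  -2.  29.] [239 237 228]
```

View pics/w12.png

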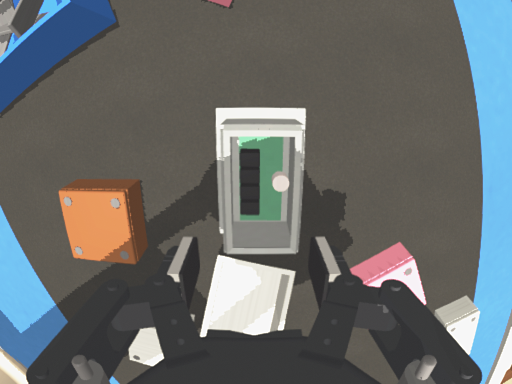

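The grip slipped. The lid is now below the fingers near (245,295), in front of the housing. I'll back off and look.

servo_tool(deltas=[[0,0,0.6,0,0],[0,0,1.2,0,0],[-0.2,-0.5,1.6,0,0],[-0.5,-1.5,1.6,0,0],[-0.8,-2.4,1.6,0,0],[-0.8,-2.4,1.6,0,0]])

```text
time_s: 14.45
eef_pos: [0.5459, 0.0689, 0.1436]
ee_rot: [0.001, 0.809, 0.588, 0.0]
force: [-0.3, 0.6, 0.2]
width: 0.0853
grasp_force: 0.0
```

```bash
python3 look.py w13
python3 - <<'E'
from h import *
a=cv2.imread("pics/w13.png")
from plant import ctrl
im,d=ctrl.get_image("scene");np.savez("scene1.npz",im=im,d=d)
b=cv2.resize(im[170:330,200:400,::-1],None,fx=2,fy=2)
cv2.imwrite("pics/m13.png",np.hstack([cv2.resize(a,(400,300)),b[:300]]))
E
```

```text
t 14.45 tcp [545.9  68.9 143.6] yaw_y -17.98 F [-0.3  0.6  0.2] w 85.3 g 0.0
white [504. 284.] [ 894.8 -307.6  481.7   93.3  -76.7] [ 863.6 -263.6  435.3   84.4  -76.7]
white [456. 203.] [779.5 -50.9 132.4  48.1 -89.9] [759.4 -31.7 119.7  43.4 -89.9]
white [162. 173.] [454.1  99.9  65.6  64.1  60.7] [465.3 104.6  59.3  57.9  60.7]
white [241. 158.] [537.7  86.8 101.   64.5  65.1] [540.9  92.8  91.3  58.3  65.1]
white [506.  68.] [887.1 107.5 199.9  50.6  74.6] [856.6 111.5 180.7  45.8  74.6]
```

View pics/m13.png

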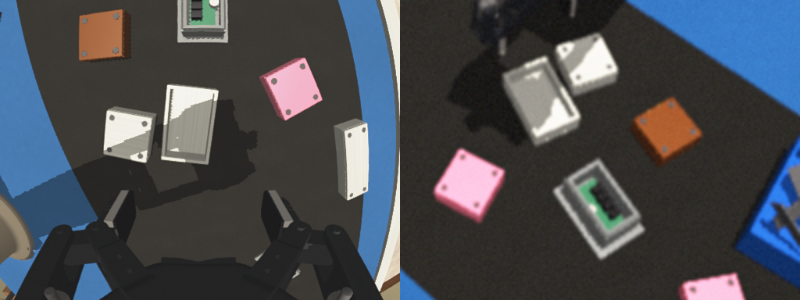

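The lid dropped back flat at about (538,87) mm, open side up, next to the untouched square lid. I'll regrasp lower, near its +y end, to clear the square lid. This time the long housing is for tilting and the square housing wall for pushing.

servo_tool(deltas=[[0.03,0.35,-0.5,-0.6,0],[0.06,0.72,-1,-1.2,0],[0.06,0.72,-1.4,-1.2,0],[0.06,0.72,-1.4,-1.2,0]])

```text
time_s: 15.05
eef_pos: [0.5488, 0.1164, 0.0566]
ee_rot: [-0.001, 0.842, 0.539, -0.002]
force: [0.5, 0.1, 0.1]
width: 0.0857
grasp_force: 0.0
```

```bash
python3 look.py w14; python3 prof.py w14|tr ';' '\n'|sed -n 12,30p
```

```text
t 15.05 tcp [548.8 116.4  56.6] yaw_y -24.81 F [0.5 0.1 0.1] w 85.7 g 0.0
white [163. 253.] [455.6 101.8  68.   65.1  60.2] [473.2 114.3  58.7  56.1  60.2]
white [501. 241.] [768.6 -47.3 140.4  33.  -87.4] [743.1 -14.3 121.1  28.5 -87.4]
white [258. 236.] [537.7  87.2  99.9  64.2  65.3] [544.  101.7  86.1  55.4  65.3]
white [424. 160.] [687.7  93.4  61.3  61.3  11.7] [673.4 107.1  52.9  52.8  11.7]
white [255.  48.] [599.9 221.1  72.8  59.4  72.2] [597.7 217.2  62.7  51.2  72.2]
 120 [61. -2. 56.] [72 69 63]
 130 [53. -2. 56.] [72 70 62]
 140 [44. -2. 56.] [46 45 43]
 150 [36. -2. 57.] [47 46 43]
 160 [28. -2. 56.] [47 45 43]
 170 [19. -2. 57.] [49 48 44]
 180 [18. -2. 33.] [135 133 124]
 190 [ 3. -2. 52.] [185 182 169]
 200 [-5. -2. 52.] [185 182 169]
 210 [-15.  -2.  52.] [184 181 167]
 220 [-23.  -2.  50.] [183 179 165]
 230 [-33.  -2.  51.] [183 179 166]
 240 [-43.  -2.  51.] [182 178 166]
 250 [-54.  -2.  51.] [181 178 164]
 260 [-65.  -2.  52.] [246 246 243]
 270 [-76.  -2.  52.] [247 247 243]
 280 [-78.  -2.  39.] [142 141 130]
 290 [-78.  -2.  24.] [236 234 222]
```

servo_tool(deltas=[[-0.02,-0.06,-0.5,0,0],[-0.02,-0.06,-1.1,0,0],[-0.02,-0.06,-1.55,0,0],[-0.02,-0.06,-1.66,0,0],[-0.02,-0.06,-1.66,0,0],[-0.02,-0.06,-1.66,0,0.35],[-0.02,-0.06,-1.66,0,0.35],[-0.02,-0.06,-1.66,0,0.35]])

```text
time_s: 16.1
eef_pos: [0.5504, 0.1118, -0.0388]
ee_rot: [0.001, 0.843, 0.538, 0.002]
force: [0.5, 0.3, 6.3]
width: 0.063
grasp_force: 67.5
```

servo_tool(deltas=[[0,0,0.3,0,0.35],[0,0,0.8,0,0.35],[0,0,1.4,0.3,0.35],[0.2,0.4,1.5,0.8,0.35],[0.45,0.85,1.5,1.2,0.35],[0.59,1.08,1.4,1.2,0.35],[0.59,1.08,1.2,1.2,0.35],[0.59,1.08,1.1,1.2,0.35],[0.59,1.08,1.1,1.2,0.35]])

```text
time_s: 17.23
eef_pos: [0.5834, 0.1755, 0.0243]
ee_rot: [-0.0, 0.808, 0.589, -0.001]
force: [0.6, 0.2, -2.0]
width: 0.0632
grasp_force: 66.9
```

```bash
cat > prof.py <<'E'
import sys
from h import *
from plant import ctrl
c=ctrl.calibration("wrist");f=np.load(sys.argv[1]+".npz");d=f["d"]
a,b=int(sys.argv[2]),int(sys.argv[3])
for v in range(a,b,8):
    r=fish(c,(252,v))[0];r/=r[2];P=c["T_tool_cam"]@np.r_[r*d[v,252],1];print(*(P[[0,2]]*1000).round(0).astype(int),end=" | ")
E
python3 look.py w15|head -1; python3 prof.py w15 30 330
```

```text
t 17.23 tcp [583.4 175.5  24.3] yaw_y -17.78 F [ 0.6  0.2 -2. ] w 63.2 g 66.9
127 25 | 121 24 | 114 20 | 103 -30 | 103 19 | 97 8 | 92 8 | 87 10 | 82 -8 | 77 -8 | 73 -8 | 68 -7 | 62 3 | 59 -9 | 54 -7 | 49 -8 | 44 -8 | 35 8 | 30 7 | 23 11 | 24 -7 | 23 -20 | 23 -31 | 22 -39 | 22 -50 | 22 -58 | 22 -66 | 21 -72 | 1 -45 | -5 -43 | -10 -44 | -15 -45 | -23 -43 | -27 -44 | -33 -44 | -40 -44 | -47 -44 | -55 -43 |
```

servo_tool(deltas=[[0.02,0.06,-0.05,0,0.35],[0.02,0.06,-0.1,0,0.35],[0.02,0.05,-0.16,0,0.35],[0.01,0.02,-0.22,0,0.35],[0,0,-0.28,0,0.35],[-0.01,-0.02,-0.33,0,0.35],[-0.01,-0.02,-0.33,0,0.35]])

```text
time_s: 18.15
eef_pos: [0.5871, 0.1769, 0.0132]
ee_rot: [0.001, 0.807, 0.59, 0.005]
force: [-10.7, -0.3, 31.7]
width: 0.063
grasp_force: 74.6
```

```bash
python3 look.py w16|head -1; python3 prof.py w16 180 330
```

```text
t 18.15 tcp [587.1 176.9  13.2] yaw_y -17.7 F [-10.7  -0.3  31.7] w 63.0 g 74.6
29 -4 | 21 6 | 20 -9 | 21 -24 | 24 -43 | 24 -51 | 23 -58 | 22 -64 | 21 -71 | 20 -76 | -4 -44 | -9 -43 | -16 -42 | -21 -43 | -28 -41 | -34 -41 | -42 -40 | -51 -39 | -59 -38 |
```

servo_tool(deltas=[[0,0,-0.06,0,0.35],[0,0,-0.12,0,0.35],[0,-0.02,-0.18,0,0.35],[-0.01,-0.04,-0.22,0,0.35],[-0.01,-0.04,-0.22,0,0.35]])

```text
time_s: 18.82
eef_pos: [0.5881, 0.1726, 0.0007]
ee_rot: [0.003, 0.808, 0.589, 0.006]
force: [-7.6, -7.6, 32.7]
width: 0.0629
grasp_force: 93.2
```

```bash
python3 look.py w17|head -1; python3 prof.py w17 180 330
```

```text
t 18.82 tcp [588.1 172.6   0.7] yaw_y -17.78 F [-7.6 -7.6 32.7] w 62.9 g 93.2
33 -15 | 25 -7 | 24 -20 | 25 -33 | 25 -45 | 27 -59 | 25 -63 | 23 -66 | 21 -71 | 19 -74 | 17 -77 | 16 -81 | 13 -83 | 11 -85 | -40 -26 | -52 -20 | -61 -19 | -63 -25 | -65 -31 |
```

servo_tool(deltas=[[0,-0.02,-0.06,0,0.35],[-0.01,-0.04,-0.12,0,0.35],[-0.01,-0.06,-0.17,0,0.35],[-0.01,-0.06,-0.17,0,0.35]])

```text
time_s: 19.38
eef_pos: [0.5884, 0.1712, -0.0042]
ee_rot: [0.003, 0.808, 0.59, 0.008]
force: [-22.2, -3.4, 61.2]
width: 0.0629
grasp_force: 98.8
```

```bash
python3 look.py w18|head -1; python3 prof.py w18 240 350
```

```text
t 19.38 tcp [588.4 171.2  -4.2] yaw_y -17.75 F [-22.2  -3.4  61.2] w 62.9 g 98.8
23 -70 | 20 -72 | 18 -75 | 17 -79 | 15 -82 | 12 -84 | 11 -87 | -55 -13 | -58 -17 | -60 -24 | -65 -28 | -68 -32 | 12 -114 | 12 -118 |
```

servo_tool(deltas=[[0,0,0.5,0,0.35],[0,-0.2,1.2,0.3,0.35],[-0.06,-0.9,1.4,1.5,0.35],[-0.13,-1.8,1.4,3,0.35],[-0.2,-2.7,1.4,4.6,0.35],[-0.27,-3.6,1.4,6,0.35],[-0.33,-4.4,1.4,6.95,0.35],[-0.365,-4.8,1.1,6.95,0.35],[-0.365,-4.8,0.45,6.95,0.35],[-0.365,-4.8,0.4,6.95,0.35]])

```text
time_s: 20.68
eef_pos: [0.5579, -0.1185, 0.0026]
ee_rot: [-0.003, 0.545, 0.838, -0.001]
force: [0.7, 0.5, -2.5]
width: 0.063
grasp_force: 91.7
```

```bash
python3 look.py w19|head -1; python3 prof.py w19 240 340
cat > sq.py <<'E'
import sys
from h import *
from plant import ctrl
n,x,y,zl,zh,rr=sys.argv[1],*map(float,sys.argv[2:7])
f=np.load(n+".npz");d=f["d"].ravel();v,u=np.mgrid[:384,:512];uv=np.c_[u.ravel(),v.ravel()]
c=ctrl.calibration("wrist");r=fish(c,uv);r=r/r[:,2:];T=f["T"];P=(r*d[:,None])@T[:3,:3].T+T[:3,3]
k=(d>0)&(P[:,2]>zl)&(P[:,2]<zh)&(np.hypot(P[:,0]-x,P[:,1]-y)<rr);print(n,k.sum(),rect(P[k]) if k.sum()>4 else "", np.median(P[k,2]))
E
python3 sq.py w19 .6145 -.225 .05 .064 .06
```

```text
t 20.68 tcp [ 557.9 -118.5    2.6] yaw_y 23.93 F [ 0.7  0.5 -2.5] w 63.0 g 91.7
23 -70 | 21 -73 | 18 -75 | 17 -79 | 15 -82 | 13 -85 | 11 -87 | -55 -13 | -59 -17 | -62 -22 | -65 -28 | -69 -31 | 11 -114 | w19 0  nan
  return _methods._mean(a, axis=axis, dtype=dtype,
  ret = ret.dtype.type(ret / rcount)
```

servo_tool(deltas=[[0.05,-0.1,0.02,0,0.35],[0.1,-0.23,0.02,0,0.35],[0.15,-0.34,0.03,0,0.35],[0.19,-0.43,0.1,0,0.35],[0.23,-0.52,0.22,0,0.35],[0.27,-0.6,0.34,0,0.35],[0.31,-0.69,0.45,0,0.35],[0.35,-0.78,0.55,0,0.35],[0.35,-0.78,0.55,0,0.35]])

```text
time_s: 21.85
eef_pos: [0.5806, -0.1638, 0.0384]
ee_rot: [-0.003, 0.544, 0.839, 0.001]
force: [-3.5, 7.7, -0.4]
width: 0.0633
grasp_force: 89.6
```

```bash
python3 look.py w20|head -1; python3 prof.py w20 240 370
```

```text
t 21.85 tcp [ 580.6 -163.8   38.4] yaw_y 24.03 F [-3.5  7.7 -0.4] w 63.3 g 89.6
27 -77 | 24 -79 | 22 -81 | 19 -82 | 16 -84 | 13 -85 | 10 -87 | 7 -88 | 4 -90 | -92 10 | -91 0 | -92 -9 | 12 -115 | 12 -118 | 13 -122 | 11 -124 | 12 -128 |
```

servo_tool(deltas=[[0.04,-0.08,0.04,0,0.35],[0.08,-0.17,0.09,0,0.35],[0.12,-0.27,0.14,0,0.35],[0.13,-0.3,0.15,0,0.35],[0.13,-0.3,0.15,0,0.35]])

```text
time_s: 22.52
eef_pos: [0.5884, -0.1811, 0.0471]
ee_rot: [-0.003, 0.544, 0.839, 0.001]
force: [-2.8, 9.3, -3.3]
width: 0.0633
grasp_force: 89.4
```

```bash
python3 look.py w21|head -1; python3 prof.py w21 200 350
```

```text
t 22.52 tcp [ 588.4 -181.1   47.1] yaw_y 24.06 F [-2.8  9.3 -3.3] w 63.3 g 89.4
-4 47 | 14 -12 | 21 -39 | 25 -59 | 30 -76 | 30 -83 | 27 -84 | 24 -84 | 21 -85 | 18 -86 | 14 -87 | 11 -87 | 8 -89 | 4 -89 | 1 -91 | -136 46 | -148 46 | 12 -115 | 13 -119 |
```

servo_tool(deltas=[[-0.08,0.18,0,0,0.35],[-0.16,0.36,0,0,0.35],[-0.24,0.53,-0.15,0,0.35],[-0.24,0.53,-0.35,0,0.35],[-0.24,0.53,-0.45,0,0.35],[-0.23,0.5,-0.5,0,0.35],[-0.22,0.48,-0.54,0,0.35],[-0.22,0.48,-0.56,0,0.35]])

```text
time_s: 23.58
eef_pos: [0.5763, -0.1552, 0.0144]
ee_rot: [0.0, 0.545, 0.838, 0.0]
force: [0.8, 0.1, -1.8]
width: 0.0631
grasp_force: 89.3
```

```bash
python3 look.py w22|head -1; python3 prof.py w22 150 350
```

```text
t 23.57 tcp [ 576.3 -155.2   14.4] yaw_y 23.95 F [ 0.8  0.1 -1.8] w 63.1 g 89.3
45 14 | 39 15 | 34 14 | 28 14 | 22 14 | 17 14 | 11 14 | 10 0 | 19 -32 | 23 -52 | 29 -72 | 30 -82 | 28 -83 | 25 -84 | 22 -85 | 18 -86 | 15 -87 | 11 -86 | 8 -87 | 5 -89 | 2 -90 | -55 -36 | -58 -40 | -102 -6 | 12 -117 |
```

servo_tool(deltas=[[0,0,-0.04,0,0.35],[0.01,-0.02,-0.08,0,0.35],[0.02,-0.05,-0.1,0,0.35],[0.03,-0.07,-0.1,0,0.35],[0.03,-0.07,-0.1,0,0.35]])

```text
time_s: 24.25
eef_pos: [0.5789, -0.1592, 0.0128]
ee_rot: [0.001, 0.545, 0.839, 0.001]
force: [-10.1, 2.6, 20.7]
width: 0.0632
grasp_force: 92.0
```

```bash
python3 look.py w23|head -1; python3 prof.py w23 150 350
```

```text
t 24.25 tcp [ 578.9 -159.2   12.8] yaw_y 23.98 F [-10.1   2.6  20.7] w 63.2 g 92.0
45 13 | 39 13 | 34 13 | 28 13 | 22 14 | 17 13 | 12 11 | 18 -18 | 22 -40 | 25 -56 | 28 -70 | 30 -81 | 29 -85 | 25 -85 | 22 -86 | 19 -87 | 15 -87 | 12 -88 | 8 -88 | 5 -89 | 1 -90 | -3 -90 | -80 -18 | -97 -11 | 13 -118 |
```

servo_tool(deltas=[[0.03,-0.06,0,0,0.35],[0.06,-0.12,-0.01,0,0.35],[0.09,-0.19,-0.02,0,0.35],[0.09,-0.2,-0.03,0,0.35],[0.09,-0.2,-0.03,0,0.35]])

```text
time_s: 24.92
eef_pos: [0.5849, -0.1705, 0.0104]
ee_rot: [0.002, 0.545, 0.839, 0.001]
force: [-4.7, 5.2, 15.2]
width: 0.0633
grasp_force: 92.2
```

```bash
python3 look.py w24|head -1; python3 prof.py w24 150 350
```

```text
t 24.93 tcp [ 584.9 -170.5   10.4] yaw_y 23.99 F [-4.7  5.2 15.2] w 63.3 g 92.2
46 10 | 40 10 | 35 10 | 29 10 | 23 11 | 24 -6 | 24 -23 | 26 -38 | 26 -49 | 27 -60 | 28 -70 | 28 -78 | 29 -85 | 27 -88 | 24 -89 | 20 -88 | 17 -89 | 14 -90 | 10 -90 | 5 -89 | 2 -91 | -3 -90 | -84 -15 | -85 -22 | 12 -117 |
```

servo_tool(deltas=[[0.02,-0.04,0,0,0.35],[0.04,-0.09,0,0,0.35],[0.04,-0.09,0,0,0.2],[0.04,-0.09,0,0,0],[0.04,-0.09,0,0,0]])

```text
time_s: 25.6
eef_pos: [0.5856, -0.1765, 0.0063]
ee_rot: [-0.0, 0.545, 0.838, -0.0]
force: [0.0, -0.5, -0.6]
width: 0.0853
grasp_force: 0.0
```

```bash
python3 look.py w25|head -1; python3 prof.py w25 150 350
```

```text
t 25.6 tcp [ 585.6 -176.5    6.3] yaw_y 23.96 F [ 0.  -0.5 -0.6] w 85.3 g 0.0
46 6 | 41 7 | 36 6 | 30 7 | 25 6 | 24 -7 | 23 -20 | 24 -34 | 24 -44 | 24 -53 | 24 -62 | 24 -69 | 24 -77 | 25 -84 | 24 -89 | 23 -93 | 20 -93 | 16 -93 | 12 -92 | 7 -92 | 3 -92 | -1 -93 | -5 -93 | -79 -28 | 12 -118 |
```

servo_tool(deltas=[[-0.08,0.17,0.1,0,0],[-0.08,0.17,0.1,0,0],[-0.08,0.17,0.1,0,0.35],[-0.08,0.17,0.1,0,0.35],[-0.08,0.17,0.1,0,0.35]])

```text
time_s: 26.28
eef_pos: [0.5813, -0.1664, 0.013]
ee_rot: [0.0, 0.545, 0.838, 0.0]
force: [0.5, 0.5, 3.2]
width: 0.063
grasp_force: 66.8
```

```bash
python3 look.py w26|head -1; python3 prof.py w26 150 300
```

```text
t 26.27 tcp [ 581.3 -166.4   13. ] yaw_y 23.96 F [0.5 0.5 3.2] w 63.0 g 66.8
45 14 | 39 14 | 34 12 | 28 12 | 23 12 | 17 13 | 12 9 | 12 -4 | 12 -18 | 12 -29 | 13 -41 | 12 -48 | 13 -57 | 13 -64 | 13 -71 | 13 -77 | 13 -83 | 11 -86 | 7 -86 |
```

servo_tool(deltas=[[0,0,0.3,0,0.35],[0,0,0.7,0,0.35],[0.05,-0.11,0.76,0,0.35],[0.1,-0.22,0.76,0,0.35],[0.15,-0.33,0.76,0,0.35],[0.2,-0.44,0.76,0,0.35],[0.25,-0.55,0.76,0,0.35],[0.3,-0.66,0.76,0,0.35],[0.3,-0.66,0.76,0,0.35]])

```text
time_s: 27.45
eef_pos: [0.5981, -0.2046, 0.0569]
ee_rot: [-0.002, 0.545, 0.839, 0.001]
force: [-2.9, 5.6, 1.0]
width: 0.0635
grasp_force: 66.4
```

```bash
python3 look.py w27|head -1; python3 prof.py w27 120 300
```

```text
t 27.45 tcp [ 598.1 -204.6   56.9] yaw_y 24.01 F [-2.9  5.6  1. ] w 63.5 g 66.4
61 57 | 54 57 | 48 58 | 41 57 | 35 55 | 28 56 | 34 6 | 32 -3 | 29 -13 | 28 -22 | 25 -27 | 23 -34 | 21 -41 | 20 -47 | 18 -53 | 17 -59 | 16 -64 | 14 -68 | 13 -74 | 12 -78 | 10 -82 | 9 -85 | 7 -88 |
```

servo_tool(deltas=[[0.05,-0.11,0,0,0.35],[0.1,-0.22,0,0,0.35],[0.15,-0.33,0,0,0.35],[0.2,-0.44,-0.02,0,0.35],[0.23,-0.51,-0.04,0,0.35],[0.23,-0.51,-0.04,0,0.35]])

```text
time_s: 28.25
eef_pos: [0.6119, -0.2349, 0.0541]
ee_rot: [-0.003, 0.544, 0.839, 0.001]
force: [-2.6, 6.2, -0.3]
width: 0.0632
grasp_force: 66.4
```

```bash
python3 look.py w28|head -1; python3 prof.py w28 80 300
```

```text
t 28.25 tcp [ 611.9 -234.9   54.1] yaw_y 24.02 F [-2.6  6.2 -0.3] w 63.2 g 66.4
93 56 | 86 54 | 80 54 | 74 55 | 67 53 | 61 55 | 63 -14 | 59 -19 | 55 -22 | 52 -27 | 49 -32 | 45 -35 | 42 -40 | 39 -44 | 36 -46 | 34 -51 | 30 -52 | 28 -57 | 26 -60 | 23 -63 | 21 -67 | 18 -68 | 16 -72 | 15 -76 | 12 -78 | 9 -80 | 8 -84 | 5 -85 |
```

servo_tool(deltas=[[0,0,0.4,0,0.35],[-0.15,0.3,0.6,0,0.35],[-0.4,0.9,0.6,0,0.35],[-0.7,1.6,0.5,0,0.35],[-1.03,2.33,0.2,0,0.35],[-1.03,2.33,-0.3,0,0.35],[-1.03,2.33,-0.68,0,0.35],[-1.03,2.33,-0.7,0,0.35]])

```text
time_s: 29.3
eef_pos: [0.5492, -0.0965, 0.0111]
ee_rot: [-0.002, 0.545, 0.838, -0.001]
force: [0.2, -0.4, -2.0]
width: 0.0631
grasp_force: 67.0
```

```bash
python3 look.py w29|head -1; python3 prof.py w29 80 200
```

```text
t 29.3 tcp [549.2 -96.5  11.1] yaw_y 23.96 F [ 0.2 -0.4 -2. ] w 63.1 g 67.0
91 11 | 86 11 | 81 12 | 76 10 | 70 11 | 65 11 | 63 -15 | 59 -18 | 55 -23 | 52 -27 | 49 -32 | 45 -35 | 42 -39 | 39 -43 | 36 -46 |
```

servo_tool(deltas=[[0.01,-0.03,-0.1,0,0.35],[0.04,-0.1,-0.2,0,0.35],[0.08,-0.18,-0.3,0,0.35],[0.12,-0.27,-0.4,0,0.35],[0.16,-0.36,-0.5,0,0.35],[0.2,-0.45,-0.6,0,0.35],[0.23,-0.52,-0.68,0,0.35],[0.23,-0.52,-0.7,0,0.35]])

```text
time_s: 30.35
eef_pos: [0.567, -0.1296, -0.0252]
ee_rot: [0.003, 0.545, 0.838, 0.001]
force: [-1.3, -3.8, 11.1]
width: 0.0636
grasp_force: 69.4
```

```bash
python3 look.py w30|head -1; python3 prof.py w30 80 300
```

```text
t 30.35 tcp [ 567.  -129.6  -25.2] yaw_y 23.92 F [-1.3 -3.8 11.1] w 63.6 g 69.4
90 -26 | 85 -24 | 82 -56 | 78 -57 | 75 -58 | 72 -60 | 69 -62 | 66 -63 | 63 -63 | 60 -65 | 56 -65 | 54 -67 | 50 -66 | 48 -69 | 44 -69 | 42 -71 | 38 -71 | 35 -72 | 32 -73 | 29 -75 | 27 -77 | 23 -77 | 20 -77 | 16 -78 | 14 -81 | 9 -80 | 7 -82 | 3 -83 |
```

servo_tool(deltas=[[0.01,-0.03,-0.08,0,0.35],[0.02,-0.05,-0.16,0,0.35],[0.03,-0.07,-0.22,0,0.35],[0.03,-0.07,-0.25,0,0.35],[0.03,-0.07,-0.25,0,0.35]])

```text
time_s: 31.02
eef_pos: [0.5695, -0.1341, -0.0399]
ee_rot: [0.004, 0.545, 0.838, 0.001]
force: [1.9, -3.3, 7.3]
width: 0.0637
grasp_force: 69.6
```

```bash
python3 look.py w31|head -1; python3 prof.py w31 80 300
```

```text
t 31.02 tcp [ 569.5 -134.1  -39.9] yaw_y 23.91 F [ 1.9 -3.3  7.3] w 63.7 g 69.6
89 -41 | 85 -41 | 82 -72 | 79 -73 | 76 -75 | 73 -73 | 71 -75 | 68 -74 | 65 -75 | 62 -75 | 59 -75 | 56 -77 | 53 -77 | 50 -77 | 48 -79 | 44 -78 | 41 -78 | 38 -79 | 35 -79 | 32 -81 | 28 -80 | 26 -82 | 22 -82 | 18 -81 | 15 -82 | 12 -83 | 8 -84 | 4 -84 |
```

servo_tool(deltas=[[0,0,0,0,0.2],[0,0,0,0,0],[0,0,0,0,0],[0,0,0.6,0,0],[0,0,1.4,0,0],[-0.1,0.2,2,0,0],[-0.2,0.4,2,0,0]])

```text
time_s: 31.95
eef_pos: [0.5563, -0.1082, 0.0803]
ee_rot: [0.003, 0.545, 0.838, 0.001]
force: [-0.1, -0.6, -0.9]
width: 0.0852
grasp_force: 0.0
```

```bash
python3 look.py w32; python3 sq.py w32 .55 -.10 .028 .042 .075; python3 prof.py w32 80 300
```

```text
t 31.95 tcp [ 556.3 -108.2   80.3] yaw_y 23.96 F [-0.1 -0.6 -0.9] w 85.2 g 0.0
white [259. 300.] [ 608.8 -210.6   77.8   60.1  -65.1] [ 598.  -188.5   68.2   52.7  -65.1]
white [488. 288.] [ 892.  -108.   136.6   39.6  -89.7] [846.3 -98.5 119.7  34.7 -89.7]
white [465. 228.] [778.5 -53.1 129.2  49.3  90. ] [746.8 -50.4 113.3  43.2  90. ]
white [255. 187.] [ 556.6 -105.1  102.1   63.5  -65.9] [552.2 -96.   89.5  55.7 -65.9]
white [471.  60.] [687.4  91.8  61.1  61.1  11.8] [667.   76.7  53.6  53.5  11.8]
w32 8828 [ 557.8 -107.4  100.7   64.5  -65.7] 0.03302557286557262
94 80 | 87 80 | 80 80 | 73 80 | 65 81 | 59 79 | 51 81 | 49 47 | 43 47 | 37 47 | 30 47 | 23 48 | 17 47 | 10 48 | 3 47 | -4 47 | -11 49 | -18 48 | -25 47 | -33 48 | -41 48 | -49 48 | -78 80 | -89 82 | -96 78 | -105 75 | -105 62 | -105 48 |
```

The lid is now right way up and flat at (557.8,-107.4). I'll grasp it at its centre.

servo_tool(deltas=[[0,0,-0.7,0,0],[0,0,-1.4,0,0],[0,0,-1.85,0,0],[0,0,-1.95,0,0],[0,0,-1.95,0,0.35],[0,0,-1.95,0,0.35],[0,0,-1.95,0,0.35]])

```text
time_s: 32.88
eef_pos: [0.5552, -0.1082, -0.0392]
ee_rot: [0.001, 0.545, 0.839, 0.0]
force: [0.4, 0.0, 2.3]
width: 0.0632
grasp_force: 67.7
```

servo_tool(deltas=[[0,0,0.3,0,0.35],[0,0,1,0,0.35],[0.05,0.6,1.65,-0.8,0.35],[0.12,1.4,1.65,-2.2,0.35],[0.19,2.2,1.65,-3.7,0.35],[0.26,3,1.65,-5.2,0.35],[0.32,3.8,1.65,-6.5,0.35],[0.37,4.27,1.65,-6.94,0.35],[0.37,4.27,1.65,-6.94,0.35]])

```text
time_s: 34.0
eef_pos: [0.5766, 0.1501, 0.0598]
ee_rot: [0.0, 0.806, 0.591, 0.0]
force: [0.1, -1.2, -3.1]
width: 0.0628
grasp_force: 67.3
```

```bash
python3 look.py w33|head -1; python3 sq.py w33 .604 .233 .048 .062 .065;python3 sq.py w33 .604 .233 .052 .062 .065; python3 prof.py w33 10 300
```

```text
t 34.0 tcp [576.6 150.1  59.8] yaw_y -17.5 F [ 0.1 -1.2 -3.1] w 62.8 g 67.3
w33 3490 [605.4 235.1  87.9  52.6  72.3] 0.05422065781008428
w33 2923 [605.2 235.1  84.9  50.   72.8] 0.05444200538730801
151 60 | 130 5 | 130 26 | 130 54 | 121 43 | 115 44 | 107 28 | 103 42 | 96 29 | 90 32 | 85 28 | 79 28 | 73 28 | 68 28 | 60 43 | 84 -181 | 50 34 | 49 5 | 32 60 | 49 -39 | 49 -53 | 49 -66 | 48 -72 | 45 -73 | 41 -73 | 38 -72 | 34 -72 | 30 -71 | 27 -72 | 23 -72 | 19 -72 | 16 -73 | 11 -72 | 7 -72 | 2 -72 | -2 -73 | -7 -72 |
```

```bash
python3 sq.py w33 .5766 .1501 .128 .138 .075
python3 - <<'E'
from h import *
from plant import ctrl
f=np.load("w33.npz");d=f["d"];c=ctrl.calibration("wrist")
v=200
for v in (160,200):
  for u in list(range(180,205,3))+list(range(300,330,3)):
    r=fish(c,(u,v))[0];r/=r[2];P=c["T_tool_cam"]@np.r_[r*d[v,u],1];print(u,*(P[:3]*1000).round(1),end=" | ")
  print()
E
```

```text
w33 22477 [578.1 157.1  90.5  85.2 -18.1] 0.13196508040915958
180 27.5 -63.0 59.8 | 183 27.5 -60.3 59.7 | 186 27.4 -57.8 60.2 | 189 27.5 -55.0 59.4 | 192 27.4 -52.5 59.9 | 195 27.4 -49.8 59.6 | 198 27.2 -47.4 60.3 | 201 27.3 -44.7 59.8 | 204 27.1 -42.3 60.4 | 300 27.2 38.3 59.9 | 303 27.6 40.6 58.6 | 306 27.3 43.4 59.9 | 309 27.4 45.9 59.5 | 312 27.7 48.3 58.6 | 315 27.6 51.0 59.1 | 318 27.4 53.8 59.9 | 321 27.4 56.4 60.1 | 324 27.5 59.1 60.1 | 327 27.3 61.9 60.9 | 
180 41.8 -30.1 -72.1 | 183 41.7 -28.9 -71.7 | 186 42.1 -27.4 -72.7 | 189 42.3 -26.0 -73.4 | 192 41.5 -25.3 -71.2 | 195 41.8 -23.9 -71.9 | 198 41.9 -22.6 -72.3 | 201 42.4 -21.2 -73.4 | 204 42.0 -20.2 -72.4 | 300 42.0 17.7 -72.3 | 303 42.1 18.8 -72.7 | 306 41.9 20.1 -72.2 | 309 41.7 21.5 -71.7 | 312 42.1 22.5 -72.8 | 315 41.8 23.9 -71.9 | 318 41.8 25.1 -71.9 | 321 42.5 25.9 -73.7 | 324 41.9 27.5 -72.4 | 327 41.9 28.8 -72.2 |
```

Run:
```python
from h import *
from plant import ctrl
f=np.load("w33.npz");d=f["d"].ravel();c=ctrl.calibration("wrist")
v,u=np.mgrid[:384,:512];r=fish(c,np.c_[u.ravel(),v.ravel()]);r=r/r[:,2:];P=((r*d[:,None])@c["T_tool_cam"][:3,:3].T+c["T_tool_cam"][:3,3])*1000
k=(P[:,2]>-77)&(P[:,2]<-68)&(P[:,0]>25)&(P[:,0]<60);print(P[k].min(0),P[k].max(0))
for lo in(25,32,39):
  q=k&(P[:,0]>lo)&(P[:,0]<lo+7);print(lo,P[q,1].min(),P[q,1].max())
for y in(-25,-10,10,25):
  q=k&(abs(P[:,1]-y)<3);print(y,P[q,0].max())
```

```text
[ 25.00247492 -32.73738128 -74.31842735] [ 49.52311681  31.55599879 -68.04918211]
25 -32.68148786172429 31.55599878626056
32 -32.63271341336352 31.16000741882701
39 -32.73738127684282 31.381224142942802
-25 49.40522099285228
-10 49.47231678999054
10 49.38277984012579
25 49.4582753213069
```

servo_tool(deltas=[[0.15,0.4,0,0,0.35],[0.35,1,0,0,0.35],[0.49,1.42,0,0,0.35],[0.49,1.42,-0.2,0,0.35],[0.49,1.42,-0.5,0,0.35],[0.49,1.42,-0.5,0,0.35],[0.49,1.42,-0.5,0,0.35]])

```text
time_s: 34.92
eef_pos: [0.6062, 0.2325, 0.0288]
ee_rot: [0.0, 0.808, 0.59, -0.0]
force: [0.1, -0.6, -2.4]
width: 0.0629
grasp_force: 67.3
```

```bash
python3 look.py w34|head -1; python3 sq.py w34 .605 .235 -.01 .02 .08
```

```text
t 34.92 tcp [606.2 232.5  28.8] yaw_y -17.73 F [ 0.1 -0.6 -2.4] w 62.9 g 67.3
w34 12282 [611.  254.  159.8 119.7 -17.6] 0.00013638673687926817
```

servo_tool(deltas=[[0,0.05,0,0,0.35],[0,0.05,-0.1,0,0.35],[0,0.05,-0.18,0,0.35],[0,0.05,-0.24,0,0.35],[0,0.05,-0.28,0,0.35],[0,0.05,-0.3,0,0.35]])

```text
time_s: 35.72
eef_pos: [0.6061, 0.2363, 0.0105]
ee_rot: [0.0, 0.807, 0.59, -0.0]
force: [0.4, -0.0, -2.2]
width: 0.0633
grasp_force: 67.3
```

servo_tool(deltas=[[0,0,-0.06,0,0.35],[0,0,-0.12,0,0.35],[0,0,-0.18,0,0.35],[0,0,-0.24,0,0.35],[0,0,-0.29,0,0.35],[0,0,-0.33,0,0.35],[0,0,-0.35,0,0.35],[0,0,-0.36,0,0.35]])

```text
time_s: 36.72
eef_pos: [0.6061, 0.2364, -0.0109]
ee_rot: [0.0, 0.807, 0.59, 0.0]
force: [-0.0, -0.1, -2.2]
width: 0.0632
grasp_force: 67.3
```

Smooth slide; I press down slightly to confirm it is seated, then release.

servo_tool(deltas=[[0,0,-0.02,0,0.35],[0,0,-0.04,0,0.35],[0,0,-0.04,0,0.35]])

```text
time_s: 37.1
eef_pos: [0.6068, 0.2366, -0.011]
ee_rot: [0.0, 0.807, 0.59, 0.001]
force: [-5.1, -2.3, 8.6]
width: 0.0631
grasp_force: 68.7
```

servo_tool(deltas=[[0,0,0,0,0.2],[0,0,0.02,0,0],[0,0,0.02,0,0],[0,0,0.6,0,0],[0,0,1.4,0,0],[-0.5,-0.45,1.9,-0.3,0],[-1.2,-1.05,1.9,-0.9,0],[-1.9,-1.7,1.9,-1.6,0],[-2.55,-2.27,1.6,-1.93,0],[-2.55,-2.27,1.4,-1.93,0]])

```text
time_s: 38.35
eef_pos: [0.4504, 0.0985, 0.0693]
ee_rot: [-0.0, 0.863, 0.505, -0.001]
force: [-0.3, 0.0, 0.3]
width: 0.0855
grasp_force: 0.0
```

```bash
python3 look.py w35; python3 sq.py w35 .605 .235 .053 .075 .065; python3 sq.py w35 .454 .1 .028 .042 .055
```

```text
t 38.35 tcp [450.4  98.5  69.3] yaw_y -29.39 F [-0.3  0.   0.3] w 85.5 g 0.0
white [257. 192.] [454.7 102.4  69.7  63.7  60.6] [459.4 111.4  60.6  55.4  60.6]
white [485.  82.] [687.   93.3  63.4  63.1 -78.1] [661.6 103.4  55.2  55.  -78.1]
white [356.  10.] [594.5 188.1  90.8  23.  -20.7] [581.1 186.   79.   20.  -20.7]
w35 742 [590.7 189.9  64.4   8.1 -22. ] 0.06068138512857359
w35 6191 [453.   99.6  64.7  63.3 -29.3] 0.033080562149655296
```

servo_tool(deltas=[[0.02,0.01,-0.6,0,0],[0.02,0.01,-1.2,0,0],[0.02,0.01,-1.65,0,0],[0.02,0.01,-1.77,0,0],[0.02,0.01,-1.77,0,0.35],[0.02,0.01,-1.77,0,0.35],[0.02,0.01,-1.77,0,0.35]])

```text
time_s: 39.28
eef_pos: [0.4557, 0.1011, -0.034]
ee_rot: [0.001, 0.863, 0.506, 0.001]
force: [0.6, 0.9, 3.6]
width: 0.063
grasp_force: 67.2
```

servo_tool(deltas=[[0,0,0.3,0,0.35],[0,-0.2,1,0,0.35],[0.15,-0.9,1.6,-0.8,0.35],[0.35,-1.8,1.6,-1.8,0.35],[0.55,-2.7,1.6,-2.8,0.35],[0.8,-3.6,1.6,-3.8,0.35],[1.05,-4.5,1.6,-4.8,0.35],[1.3,-5.4,1.6,-5.7,0.35],[1.43,-5.98,1.6,-6.1,0.35],[1.43,-5.98,1.6,-6.1,0.35]])

```text
time_s: 40.52
eef_pos: [0.5399, -0.2604, 0.0603]
ee_rot: [0.0, 0.978, 0.207, -0.0]
force: [0.8, 1.0, -1.4]
width: 0.0632
grasp_force: 66.8
```

```bash
python3 look.py w36|head -1; python3 sq.py w36 .6145 -.225 .048 .062 .05;python3 sq.py w36 .6145 -.225 .052 .062 .05
python3 - <<'E'
from h import *
from plant import ctrl
f=np.load("w36.npz");d=f["d"].ravel();c=ctrl.calibration("wrist")
v,u=np.mgrid[:384,:512];r=fish(c,np.c_[u.ravel(),v.ravel()]);r=r/r[:,2:];P=((r*d[:,None])@c["T_tool_cam"][:3,:3].T+c["T_tool_cam"][:3,3])*1000
k=(P[:,2]>-74)&(P[:,2]<-60)&(P[:,0]>18)&(P[:,0]<60);print(P[k].min(0),P[k].max(0))
for y in(-25,-10,10,25):
  q=k&(abs(P[:,1]-y)<3);print(y,P[q,0].max())
E
```

```text
t 40.52 tcp [ 539.9 -260.4   60.3] yaw_y -66.05 F [ 0.8  1.  -1.4] w 63.2 g 66.8
w36 2652 [ 615.8 -225.1   52.3   52.3  -65.3] 0.05420809415194916
w36 2166 [ 615.7 -225.1   50.    49.9   24.7] 0.054475144890624064
[ 18.00375991 -33.5725752  -69.01901173] [ 29.05915827  30.88904886 -60.01012629]
-25 28.88144042921747
-10 28.57275115026068
10 28.71952071587247
25 28.804949051576248
```

servo_tool(deltas=[[0.4,0.2,0,0.05,0.35],[0.9,0.4,0,0.12,0.35],[1.32,0.6,0,0.12,0.35],[1.32,0.6,-0.2,0.12,0.35],[1.32,0.6,-0.45,0.12,0.35],[1.32,0.6,-0.45,0.12,0.35],[1.32,0.6,-0.45,0.12,0.35]])

```text
time_s: 41.45
eef_pos: [0.6189, -0.2224, 0.0337]
ee_rot: [0.0, 0.977, 0.215, -0.0]
force: [-0.9, 0.4, -0.5]
width: 0.063
grasp_force: 66.9
```

servo_tool(deltas=[[0,-0.035,0,0,0.35],[0,-0.035,-0.1,0,0.35],[0,-0.035,-0.18,0,0.35],[0,-0.035,-0.24,0,0.35],[0,-0.035,-0.28,0,0.35],[0,-0.035,-0.3,0,0.35]])

```text
time_s: 42.2
eef_pos: [0.6193, -0.2241, 0.0153]
ee_rot: [-0.0, 0.977, 0.215, -0.0]
force: [-0.6, -0.1, -2.0]
width: 0.0629
grasp_force: 66.9
```

servo_tool(deltas=[[0,0,-0.06,0,0.35],[0,0,-0.12,0,0.35],[0,0,-0.18,0,0.35],[0,0,-0.24,0,0.35],[0,0,-0.29,0,0.35],[0,0,-0.33,0,0.35],[0,0,-0.36,0,0.35],[0,0,-0.38,0,0.35],[0,0,-0.39,0,0.35]])

```text
time_s: 43.32
eef_pos: [0.6199, -0.2244, -0.0058]
ee_rot: [0.001, 0.977, 0.215, 0.001]
force: [-4.5, 2.8, 9.2]
width: 0.0632
grasp_force: 68.1
```

Seated at the expected height with about 10 N. I release, retreat and check.

servo_tool(deltas=[[0,0,0,0,0.2],[0,0,0.02,0,0],[0,0,0.02,0,0],[0,0,0.6,0,0],[0,0,1.4,0,0],[-0.5,0,2,0,0],[-1.4,0.5,2.2,0,0],[-1.8,1,2.2,0,0],[-1.8,1,2.2,0,0]])

```text
time_s: 44.45
eef_pos: [0.5103, -0.1628, 0.1245]
ee_rot: [0.0, 0.976, 0.216, 0.0]
force: [0.6, -0.3, -0.1]
width: 0.0853
grasp_force: 0.0
```

```bash
python3 look.py w37|head -1; python3 sq.py w37 .6155 -.225 .053 .075 .055
python3 - <<'E'
from h import *
from plant import ctrl
out=[]
for n in("top","scene"):
    im,d=ctrl.get_image(n);c=ctrl.calibration(n);v,u=np.mgrid[:384,:512]
    P=(ray(c,np.c_[u.ravel(),v.ravel()])*d.reshape(-1,1))@c["pose"][:3,:3].T+c["pose"][:3,3]
    for x,y in((.605,.235),(.6155,-.225)):
        k=(np.hypot(P[:,0]-x,P[:,1]-y)<.065)&(P[:,2]>.05)
        print(n,k.sum(),rect(P[k]),np.percentile(P[k,2],[10,50,90]).round(4))
    out.append(im)
b=np.hstack([cv2.resize(i,(400,300)) for i in out]);cv2.imwrite("pics/end.png",b[:,:,::-1])
E
```

```text
t 44.45 tcp [ 510.3 -162.8  124.5] yaw_y -65.06 F [ 0.6 -0.3 -0.1] w 85.3 g 0.0
w37 4973 [ 615.7 -224.6   65.1   63.7  -65.3] 0.06123979739347363
top 701 [602.6 232.3 101.8  64.3  72.2] [0.0586 0.0618 0.0646]Traceback (most recent call last):
  File "<stdin>", line 9, in <module>
    return _quantile_unchecked(
        a, q, axis, out, overwrite_input, method, keepdims, weights)
    return _ureduce(a,
                    func=_quantile_ureduce_func,
    ...<5 lines>...
                    overwrite_input=overwrite_input,
                    method=method)
    r = func(a, **kwargs)
    result = _quantile(arr,
                       quantiles=q,
    ...<2 lines>...
                       out=out,
                       weights=wgt)
    slices_having_nans = np.isnan(arr[-1, ...])
                                  ~~~^^^^^^^^^
IndexError: index -1 is out of bounds for axis 0 with size 0
```

Both lids read about 62 mm at the top, level with full seating, and both sit square on their housings. The script failed only because the arm hides the square housing from the top camera. I'm handing in.

```bash
python3 -c "
from plant import ctrl
print(ctrl.sign_off())"
```

```text
the job is handed in; nothing more can be done
None
```

Both lids are on their housings, right way up and measured fully home (tops at about 62 mm), and the job was handed in at about 44.5 s; on the first try at turning it over, the oblong lid slipped from the grip and fell back flat, and I never checked at the end that the spare lid, screwdriver and bin hadn't moved, though no move went near them.

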